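# Load the clam washer and wind it

### The arm

A 6-joint arm with a two-finger parallel gripper is mounted at the origin on the work surface; the furniture and walls round the work are solid. World frame = base frame: x ahead of the robot, y to its left, z up, the work surface at z = 0. Lengths are in m, angles in rad, forces in N, time in s.
With the tool pointing down it reaches from about 0.375 to 0.925 m from the base axis. Payload 5.7 kg.
Tool frame: the origin (TCP) lies at the very end of the fingers, on their centre line; the grasp point (between the pads) lies ctrl.tcp_to_grasp behind it (ctrl.tcp_to_grasp is the distance from the TCP to the grasp point, in m); z points along the fingers, y is the line along which they close (so a half turn about z gives the same grasp; the last joint's range is limited). The gripper opens to 88 mm and grips with 3 to 60 N. Pads are 20 mm wide; open, the fingers measure 115 mm over their backs; the gripper's body (75 mm by 178 mm) begins 61 mm behind the grasp point.
Start: joints at [1.17, 0.359, 1.51, -0, 1.272, -0.115], TCP at [0.169, 0.576, 0.223] pointing down, gripper open.
Joint ranges: [-2.97, 2.97], [-1.01, 2.36], [0.21, 2.38], [-0.96, 4.11], [0.2, 2.71], [-2.98, 2.98]. Speed limits (rad/s): [2.39, 2.39, 3.14, 3.14, 3.14, 3.14].

### API

Orientations are given as a 3x3 rotation matrix whose columns are the frame's x, y, z axes.
In Python, from plant import ctrl gives the robot as it stands. The module is installed in compiled form; this text tells all that it offers.
- The arm moves only by the tool servo_tool, never from a script. Its argument "commands" is a list of rows, each a list of 3 entries, a list of its own where there are three numbers: the shift along the tool's x, y, z in mm, then the turn, a rotation vector about the tool's x, y, z in degrees, then the closure in counts, from 0 (fully open) to 255 (shut). In form: [[[dx, dy, dz], [ax, ay, az], jaw], ...]. A call has 1 to 12 rows; each row shifts and turns the commanded pose from where the row before left it, along the tool's axes as they then stand; what a row does not reach is not made up. A row lasts 1/8 s, in which the tool goes at most 62.5 mm and 10.7 degrees, less where a joint would pass 70% of its speed; a pose out of reach is approached as far as the arm can. A call is refused whole if a number of a shift passes 62.5 or a number of a turn 10.7, either way. A call with a gripper value outside its range is refused whole. The fingers move at their own pace and stop on an object; the grip force is fixed at half the most. Time passes only in rows, so rows that do not move let the fingers close. It gives the time, the measured TCP pose, the force, the opening and the grip force at its end, in the units of the state.
- ctrl.get_state(): the state, without advancing time (a new reading comes with each control period).
- ctrl.grab_frame(name): name is "side" or "top" or "wrist"; returns a dict with "color" (384x512x3 uint8, blue, green, red), "fx", "fy", "cx", "cy" (pixels), "R" (3x3) and "t" (3): a world point X has camera coordinates R X + t. Camera axes: x right, y down, z forward; pixel columns grow to the right and rows downward; lengths in m; the calibration is good to about 2 mm. The wrist camera is an equidistant fisheye: a pixel r from the principal point sees the ray r / f radians off the axis. A picture is of the moment at which its call begins. There is no depth.
- ctrl.finish_job(): hands the job in; it is judged then, once.
The state is a dict: "time": time; "q": joint angles; "qvel": joint speeds; "tau": joint torques, N m; "tcp_pos": TCP position; "tcp_rot": TCP orientation; "wrist_force": force on the tool from outside, world axes, zero at the start; "torque": the same for the moment, N m; "opening": opening from 0.0 (shut) to 1.0 (fully open); "grasp_force": force on a finger pad.
Only numpy, scipy, OpenCV 4.12 (cv2) and the standard library are available. Lean on these libraries where they do the work, as an engineer would, in place of code of your own. Each camera call takes 0.05 s, during which the arm holds its last target. There are 200 camera calls.

### The job

Get a batch of clams washed: unscrew the black cap from the washer's drive shaft and set it down on the table, tip the clams from the scoop into the washer's tub, set the emptied scoop back upright on the table, and drop any clam that lies loose on the table into the tub as well. When every clam is in, fit the crank fully down onto the square shaft end and wind it at least two full turns clockwise (seen from above), then leave the crank on the shaft. Leave the other things on the table where they are.

Things in the scene. Friction and masses are not known exactly. Their poses are not given: they have to be found in the camera images.
- washer: clam washer, fixed: open round steel tub, 220 mm across, 93 mm high. A bridge bar along its x (34 mm wide, top 103 mm up) leaves a half-moon opening about 70 mm deep at its +y and -y sides. In the bridge's middle a boss (62 mm across, top 112 mm up) with a threaded neck (45 mm across, top 132 mm up). Origin: centre of the tub's underside, on the table
- tub_floor (a point): centre of the tub's inner floor, 15 mm above the table; inner radius about 105 mm
- shaft_top (a point): tip of the upright drive shaft, on the tub's axis, 155 mm above the table; its last 23 mm, above the neck, are a 12.4 mm square whose top 5 mm taper to 8 mm. Hidden under the cap at the start
- drive (a joint): angle of the drive shaft and of the white three-finned agitator on it (in the tub, 100 mm across, 17 to 56 mm above the table); grows clockwise seen from above; -0.78 to 0.78 at the start, no end stop. At 0 the square's sides are parallel to the washer's x and y. Light friction, 0.06 N m, plus the clams pushed round
- cap_mid (a point): black ribbed screw cap over the shaft end, 56 mm across, 50 mm high, 90 g, hollow from below; this point is its centre, half-way up. Right-hand thread, 6 mm pitch: unscrews anticlockwise seen from above, rises 6 mm a turn, is free after about two turns; until then the thread holds it down. Clear all round for a grip from above
- crank_hub (a point): centre of the crank's hub, a 34 mm cube (17 mm above its underside). The crank lies flat, 255 g, heaviest at the hub: a flat arm (18 mm wide, 10 mm high) runs from the hub along the crank's +x. A square through hole of 14.0 mm, parallel to the crank's x and y, goes over the shaft's square until the underside sits on the neck (this point then 149 mm above the table)
- crank_knob (a point): middle of the crank's upright black knob, 25 mm across, from 10 to 60 mm above the crank's underside (this point 36 mm above it), 80 mm from the hub's centre along the crank's +x; the knob spins freely on its pin
- scoop: steel scoop that holds the clams, 150 x 126 mm, 160 g; origin at the centre of its underside; low open lip at +x (75 mm from the origin), back wall 50 mm high at -x, side walls falling from 50 mm to 14 mm at the lip; floor 3 mm thick
- scoop_grip (a point): grip of the scoop: an upright plate 60 mm wide (along the scoop's y) and 10 mm thick (along its x) that rises from the back wall to 88 mm above the underside; this point is 70 mm above the underside, 73 mm behind the scoop's origin
- scoop_lip (a point): middle of the scoop's pouring edge, on its floor, 75 mm ahead of the scoop's origin along its +x
- clam0_mid (a point): whole closed clam, a hard pale oval shell 40 mm long (its y) x about 34 mm wide (its x) x 22 mm thick, 30 g; this point is its centre; lies in the scoop at the start (may be absent)
- clam1_mid (a point): whole closed clam, a hard pale oval shell 40 mm long (its y) x about 34 mm wide (its x) x 22 mm thick, 30 g; this point is its centre; lies in the scoop at the start (may be absent)
- clam2_mid (a point): whole closed clam, a hard pale oval shell 40 mm long (its y) x about 34 mm wide (its x) x 22 mm thick, 30 g; this point is its centre; lies in the scoop at the start (may be absent)
- clam3_mid (a point): whole closed clam, a hard pale oval shell 40 mm long (its y) x about 34 mm wide (its x) x 22 mm thick, 30 g; this point is its centre; lies in the scoop at the start (may be absent)
- clam4_mid (a point): whole closed clam, a hard pale oval shell 40 mm long (its y) x about 34 mm wide (its x) x 22 mm thick, 30 g; this point is its centre; lies in the scoop at the start (may be absent)
- clam5_mid (a point): whole closed clam, a hard pale oval shell 40 mm long (its y) x about 34 mm wide (its x) x 22 mm thick, 30 g; this point is its centre; lies in the scoop at the start (may be absent)
- stray0_mid (a point): whole closed clam, a hard pale oval shell 40 mm long (its y) x about 34 mm wide (its x) x 22 mm thick, 30 g; this point is its centre; lies loose on the table at the start (may be absent)
- stray1_mid (a point): whole closed clam, a hard pale oval shell 40 mm long (its y) x about 34 mm wide (its x) x 22 mm thick, 30 g; this point is its centre; lies loose on the table at the start (may be absent)
- stray2_mid (a point): whole closed clam, a hard pale oval shell 40 mm long (its y) x about 34 mm wide (its x) x 22 mm thick, 30 g; this point is its centre; lies loose on the table at the start (may be absent)
- fish_scaler: fish scaler with wooden handle, 176 mm long, on the table behind the washer; to be left alone; origin at the centre of its underside
- scrub_brush: wooden scrubbing brush, 154 mm long, on the table behind the washer; to be left alone; origin at the centre of its underside
- shears: kitchen shears with black handles, 206 mm long, on the table at the left; to be left alone; origin at the centre of its underside
Things that resemble listed ones, but are neither listed nor needed, are in the scene too. What is shaped like the part that bears stray2_mid but turquoise is not meant.

How it is judged:
By the outcome, as a careful person would: the job done as asked, in the order asked, and still so for the second after the job is handed in, with the robot touching nothing.
Of clam0, clam1, clam2, clam3, clam4, clam5 only 4 to 6 are there at a start; the rules pass over those that are not, and their reading is None.
Of stray0, stray1, stray2 only 1 to 2 are there at a start; the rules pass over those that are not, and their reading is None.
At some moment in a run one of stray0, stray1, stray2, crank may be knocked a few centimetres aside while the robot is not near it.
It also fails if it takes over 210 s, if anything falls off the work surface, if the arm or the gripper's body presses on something with over 40 N, if the wrist force passes 120 N, or if a joint passes its speed limit or range.

## Working session

There is one attempt and no reset: what is moved stays moved. The work goes in short steps, Python scripts to look and compute and a tool call to move; the robot and the scene stay as the last step left them, time stands still between calls to the robot, and variables do not carry over. Pictures are saved under pics/ and viewed, at most 14 in all, crops included, and the job is handed in when it is done.

Besides the shell and the picture viewer there is one more tool, called after "Emit:" as name(argument=value, ...) on one line, values as JSON. servo_tool: Moves the arm, as the interface text tells. Its arguments: {"type":"object","properties":{"commands":{"type":"array","items":{"type":"array"}}},"required":["commands"]}

```bash
mkdir -p pics; cat > h.py <<'E'
import numpy as np, cv2
from plant import ctrl
def grab(n,save=None):
    f=ctrl.grab_frame(n)
    if save: cv2.imwrite('pics/'+save+'.png',f['color'])
    return f
def ray(f,u,v,fish=False):
    R=np.array(f['R']);t=np.array(f['t'])
    x=(u-f['cx'])/f['fx'];y=(v-f['cy'])/f['fy']
    if fish:
        r=np.hypot(x,y);d=np.array([np.sin(r)*x/max(r,1e-9),np.sin(r)*y/max(r,1e-9),np.cos(r)])
    else: d=np.array([x,y,1.])
    return -R.T@t,R.T@d
def atz(f,u,v,z,fish=False):
    o,d=ray(f,u,v,fish);return o+d*(z-o[2])/d[2]
def proj(f,X,fish=False):
    c=np.array(f['R'])@np.array(X)+np.array(f['t'])
    if fish:
        r=np.hypot(c[0],c[1]);th=np.arctan2(r,c[2]);k=th/max(r,1e-9)
        return f['cx']+f['fx']*k*c[0],f['cy']+f['fy']*k*c[1]
    return f['cx']+f['fx']*c[0]/c[2],f['cy']+f['fy']*c[1]/c[2]
E
python3 - <<'E'
from h import *
import pickle
np.set_printoptions(precision=4,suppress=True)
F={n:grab(n) for n in('top','side','wrist')}
pickle.dump(F,open('f0.pkl','wb'))
cv2.imwrite('pics/a.png',cv2.resize(F['top']['color'],(800,600),interpolation=cv2.INTER_CUBIC))
cv2.imwrite('pics/b.png',F['side']['color'])
for n in F: f=F[n];print(n,f['fx'],f['cx'],f['cy'],-np.array(f['R']).T@f['t'],np.array(f['R'])[2])
s=ctrl.get_state();print(s,ctrl.tcp_to_grasp)
E
```

```text
top 388.1718712715057 254.365940162809 193.77029055650155 [0.3682 0.0602 1.246 ] [ 0.2293  0.0161 -0.9732]
side 428.994282872408 254.1014293306542 190.02457781670714 [ 0.1809 -0.9589  0.5596] [ 0.3717  0.8525 -0.3676]
wrist 297.3186396354542 255.29708823668034 188.2815923617535 [0.1002 0.594  0.3844] [ 0.2488 -0.0747 -0.9657]
{'time': 0.15, 'q': array([ 1.1699,  0.3593,  1.5112,  0.    ,  1.2725, -0.1151]), 'qvel': array([-0.0012, -0.0012, -0.0042, -0.0008,  0.0009, -0.0006]), 'tau': array([  0.0006, -51.5751, -27.1009,   0.0673,   0.0307,  -0.0001]), 'tcp_pos': array([0.1689, 0.5752, 0.222 ]), 'tcp_rot': array([[-0.9594,  0.2819, -0.0006],
       [ 0.2819,  0.9594, -0.0013],
       [ 0.0002, -0.0014, -1.    ]]), 'wrist_force': array([-0.0083,  0.1426, -0.8734]), 'torque': array([-0.0498, -0.0241, -0.0352]), 'grasp_force': 0.0, 'opening': 1.0021940186863272} 0.0187
```

View pics/a.png

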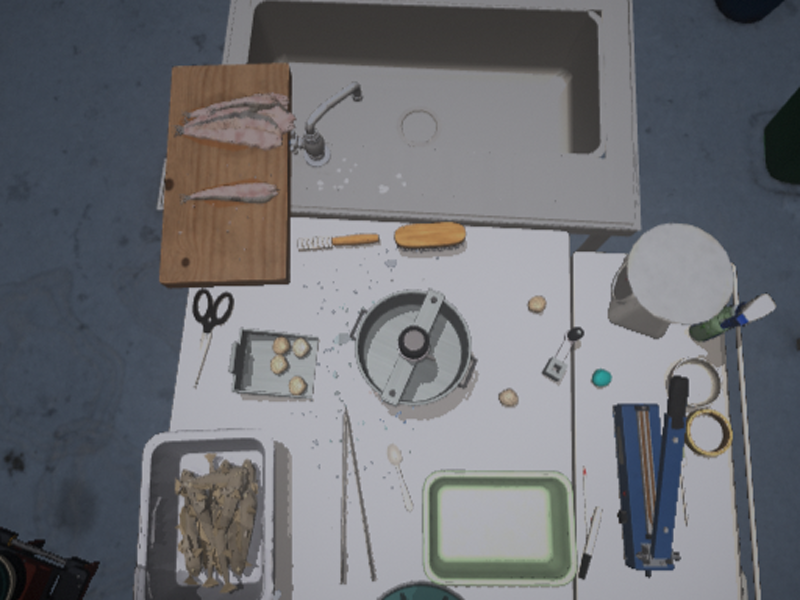

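View pics/b.png

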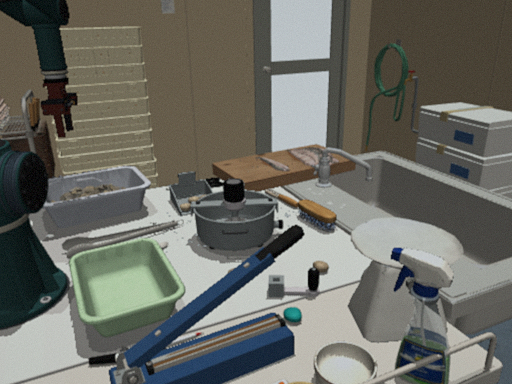

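The top view, in enlarged pixels:
- **Washer:** cap at (413,342), bridge running from (433,297) to (395,397).
- **Scoop:** grip at (236,360), lip at (318,365), holding 4 clams.
- **Strays:** pale ones at (537,303) and (508,397). The turquoise one at (601,378) is the decoy.
- **Crank:** hub at (554,370), knob at (575,334).
- **Lookalikes:** the sieve and tape rings at right are not wanted. The shears' black handles and the stapler's black end are not the cap.

I'll check these in a close crop.

```bash
python3 - <<'E'
from h import *
import pickle
F=pickle.load(open('f0.pkl','rb'));f=F['top']
c=f['color'][175:275,140:400]   # crop x3
cv2.imwrite('pics/c.png',cv2.resize(c,None,fx=3,fy=3,interpolation=cv2.INTER_CUBIC))
E
```

```text
(no output)
```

View pics/c.png

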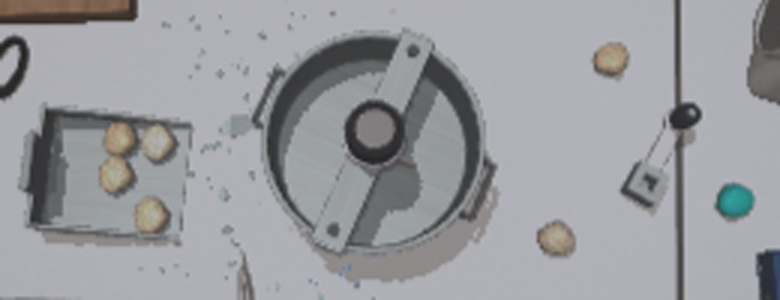

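```bash
python3 - <<'E'
from h import *
import pickle
np.set_printoptions(precision=4,suppress=True)
F=pickle.load(open('f0.pkl','rb'));f=F['top']
P={}
for n,x,y,z in [('cap top',375,128,.162),('bridge far',411,44,.103),('bridge near',333,234,.103),('hubtop',649,183,.034),('knobtop',687,113,.060),('grip top',28,163,.088),('lipL',190,125,.014),('lipR',182,240,.014),('backL',46,108,.05),('backR',31,225,.05),('strayA',611,59,.012),('strayB',556,240,.012),('turq',736,201,.011)]:
    P[n]=atz(f,140+x/3,175+y/3,z); print(n,P[n][:2],np.linalg.norm(P[n][:2]))
for n,u,v in [('brush',430,236),('scaler',340,242),('greentray corner',425,475),('trayTR',570,475),('spoon top',393,447),('tongs top',345,405),('shears',205,310),('rimR',470,345)]:
    print(n,atz(f,u/1.5625,v/1.5625,0)[:2])
a=(P['bridge far']-P['bridge near'])[:2];print('bridge ang',np.degrees(np.arctan2(a[1],a[0])),(P['bridge far']+P['bridge near'])[:2]/2)
a=(P['knobtop']-P['hubtop'])[:2];print('crank',np.degrees(np.arctan2(a[1],a[0])),np.linalg.norm(a))
a=(P['lipL']+P['lipR']-P['backL']-P['backR'])[:2];print('scoop',np.degrees(np.arctan2(a[1],a[0])),np.linalg.norm(a)/2,np.linalg.norm(P['lipL']-P['lipR']))
print(ctrl.get_state()['time'])
E
```

```text
cap top [0.5558 0.0444] 0.5576132315097678
bridge far [0.6539 0.0113] 0.6540154871186371
bridge near [0.4595 0.0793] 0.46625901614991666
hubtop [ 0.5354 -0.2453] 0.5889210132759466
knobtop [ 0.6065 -0.2783] 0.6673484911680438
grip top [0.5145 0.3884] 0.6446696981135553
lipL [0.574  0.2405] 0.6223822398896912
lipR [0.4518 0.2385] 0.5108720658320163
backL [0.5779 0.3871] 0.6955669578289552
backR [0.4561 0.3887] 0.5992637549219652
strayA [ 0.6715 -0.2104] 0.7037070978252977
strayB [ 0.4732 -0.1531] 0.49734582481034645
turq [ 0.5245 -0.3427] 0.6265079856580059
brush [0.8139 0.0185]
scaler [0.7899 0.2123]
greentray corner [0.3151 0.0074]
trayTR [ 0.3308 -0.2787]
spoon top [0.3655 0.0736]
tongs top [0.443  0.1756]
shears [0.6243 0.485 ]
rimR [ 0.5799 -0.0744]
bridge ang -19.26831683169454 [0.5567 0.0453]
crank -24.913738610882223 0.07842844079412033
scoop -91.57245898730504 0.14847286155086437 0.122287968847491
0.15
```

```bash
cat >> h.py <<'E'
def delta(target,R=None,p=None):
    """shift in tool axes (mm) from present/commanded pose to target"""
    s=ctrl.get_state()
    R=np.array(s['tcp_rot']) if R is None else R; p=np.array(s['tcp_pos']) if p is None else p
    return R.T@(np.array(target)-p)*1000
def st():
    np.set_printoptions(precision=4,suppress=True)
    s=ctrl.get_state();R=s['tcp_rot']
    print('t',s['time'],'tcp',s['tcp_pos'],'yawx',np.degrees(np.arctan2(R[1,0],R[0,0])),'q',s['q'],'open',s['opening'],'F',s['wrist_force'],'gf',s['grasp_force'],'z',R[:,2]);return s
E
python3 - <<'E'
from h import *
st();print(delta([.556,.0448,.222]))
E
```

```text
t 0.15 tcp [0.1689 0.5752 0.222 ] yawx 163.62550918797538 q [ 1.1699  0.3593  1.5112  0.      1.2725 -0.1151] open 1.0021940186863272 F [-0.0083  0.1426 -0.8734] gf 0.0 z [-0.0006 -0.0013 -1.    ]
[-520.8798 -399.7338    0.485 ]
```

Emit:
servo_tool(commands=[[[-43,-33,0],[0,0,0],0],[[-43,-33,0],[0,0,0],0],[[-43,-33,0],[0,0,0],0],[[-43,-33,0],[0,0,0],0],[[-43,-33,0],[0,0,0],0],[[-43,-33,0],[0,0,0],0],[[-43,-33,0],[0,0,0],0],[[-43,-33,0],[0,0,0],0],[[-43,-33,0],[0,0,0],0],[[-43,-33,0],[0,0,0],0],[[-43,-33,0],[0,0,0],0],[[-43,-33,0],[0,0,0],0]])

```text
time: 1.65
tcp_pos: [0.5533, 0.0486, 0.2225]
tcp_rot: [[-0.959, 0.282, -0.0], [0.282, 0.959, 0.0], [0.0, 0.0, -1.0]]
wrist_force: [-0.6, 0.8, 0.5]
opening: 1.0
grasp_force: 0.0
```

Emit:
servo_tool(commands=[[[0,0,0],[0,0,10.5],0],[[0,0,0],[0,0,10.5],0],[[0,0,0],[0,0,10.5],0],[[0,0,0],[0,0,10.5],0],[[0,0,0],[0,0,0],0]])

```text
time: 2.28
tcp_pos: [0.5524, 0.0502, 0.2224]
tcp_rot: [[-0.526, 0.851, -0.001], [0.851, 0.526, -0.0], [0.0, -0.001, -1.0]]
wrist_force: [-0.3, 0.4, 1.0]
opening: 0.999
grasp_force: 0.0
```

```bash
python3 - <<'E'
from h import *
s=st()
f=grab('wrist');c=f['color']
print(proj(f,[.556,.0448,.162],True))
cv2.imwrite('pics/d.png',c)
E
```

```text
t 2.275 tcp [0.5524 0.0502 0.2224] yawx 121.7158338717706 q [-0.0339  0.2944  1.6088 -0.0001  1.239  -0.5874] open 0.999227416003546 F [-0.2692  0.431   1.0166] gf 0.0 z [-0.0006 -0.0001 -1.    ]
(np.float64(257.35537046112387), np.float64(208.61947171481404))
```

View pics/d.png

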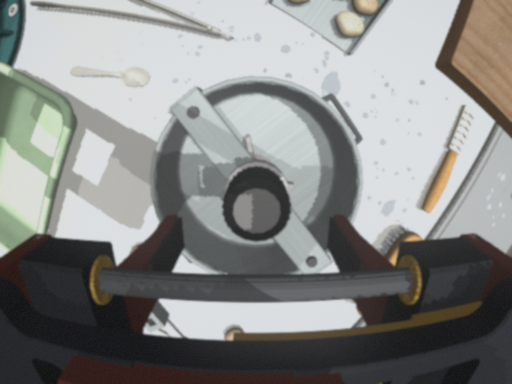

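Emit:
servo_tool(commands=[[[-7,0,0],[0,0,0],0],[[0,0,0],[0,0,10.5],0],[[0,0,0],[0,0,10.5],0],[[0,0,0],[0,0,10.5],0],[[0,0,0],[0,0,10.5],0],[[0,0,0],[0,0,10.5],0],[[0,0,0],[0,0,10.5],0],[[0,0,0],[0,0,10.5],0],[[0,0,0],[0,0,10.5],0],[[0,0,0],[0,0,10.5],0],[[0,0,0],[0,0,10.5],0]])

```text
time: 3.7
tcp_pos: [0.5565, 0.0439, 0.2226]
tcp_rot: [[0.959, 0.282, 0.0], [0.282, -0.959, -0.0], [0.0, 0.0, -1.0]]
wrist_force: [-0.3, -0.3, -0.0]
opening: 0.999
grasp_force: 0.0
```

Emit:
servo_tool(commands=[[[0,0,0],[0,0,10.5],0],[[0,0,0],[0,0,10.5],0],[[0,0,0],[0,0,10.5],0],[[0,0,0],[0,0,10.5],0],[[0,0,0],[0,0,10.5],0],[[0,0,0],[0,0,10.5],0],[[0,0,0],[0,0,10.5],0],[[0,0,0],[0,0,10.5],0],[[0,0,0],[0,0,10.5],0],[[0,0,0],[0,0,0],0],[[0,0,0],[0,0,0],0]])

```text
time: 5.08
tcp_pos: [0.5564, 0.0441, 0.2226]
tcp_rot: [[0.214, -0.977, -0.0], [-0.977, -0.214, -0.0], [0.0, 0.0, -1.0]]
wrist_force: [0.4, -0.0, -0.8]
opening: 1.002
grasp_force: 0.0
```

```bash
python3 - <<'E'
from h import *
s=st();print(delta([.556,.0448,.130]))
E
```

```text
t 5.075 tcp [0.5564 0.0441 0.2226] yawx -77.6320016622488 q [-0.0446  0.2989  1.6016 -0.0001  1.2411  2.8812] open 1.0024503853165014 F [ 0.4403 -0.0385 -0.7955] gf 0.0 z [-0.     -0.0001 -1.    ]
[-0.7812  0.1975 92.6319]
```

Emit:
servo_tool(commands=[[[0,0,30],[0,0,0],0],[[0,0,30],[0,0,0],0],[[0,0,20],[0,0,0],0],[[0,0,12],[0,0,0],0],[[0,0,0],[0,0,0],0],[[0,0,0],[0,0,0],255],[[0,0,0],[0,0,0],255],[[0,0,0],[0,0,0],255],[[0,0,0],[0,0,0],255],[[0,0,0],[0,0,0],255]])

```text
time: 6.32
tcp_pos: [0.5565, 0.0443, 0.1311]
tcp_rot: [[0.21, -0.978, 0.001], [-0.978, -0.21, -0.0], [0.0, -0.001, -1.0]]
wrist_force: [-0.4, 0.3, 4.5]
opening: 0.638
grasp_force: 30.0
```

Emit:
servo_tool(commands=[[[0,0,-0.2],[0,0,-10.5],255],[[0,0,-0.2],[0,0,-10.5],255],[[0,0,-0.2],[0,0,-10.5],255],[[0,0,-0.2],[0,0,-10.5],255],[[0,0,-0.2],[0,0,-10.5],255],[[0,0,-0.2],[0,0,-10.5],255],[[0,0,-0.2],[0,0,-10.5],255],[[0,0,-0.2],[0,0,-10.5],255],[[0,0,-0.2],[0,0,-10.5],255],[[0,0,-0.2],[0,0,-10.5],255],[[0,0,-0.2],[0,0,-10.5],255],[[0,0,-0.2],[0,0,-10.5],255]])

```text
time: 7.82
tcp_pos: [0.5564, 0.044, 0.133]
tcp_rot: [[0.663, 0.749, 0.0], [0.749, -0.663, -0.001], [-0.0, 0.001, -1.0]]
wrist_force: [0.1, -0.6, -0.2]
opening: 0.638
grasp_force: 30.0
```

```bash
python3 - <<'E'
from h import *
s=st();print(s['torque'])
E
```

```text
t 7.825 tcp [0.5564 0.044  0.133 ] yawx 48.47722011205572 q [-0.0445  0.3968  1.7032 -0.0006  1.0413  0.6805] open 0.6378619418396547 F [ 0.0939 -0.6121 -0.1764] gf 29.99602686613798 z [ 0.0002 -0.0005 -1.    ]
[-0.2101  0.0573  0.0297]
```

Emit:
servo_tool(commands=[[[0,0,-0.2],[0,0,-10.5],255],[[0,0,-0.2],[0,0,-10.5],255],[[0,0,-0.2],[0,0,-10.5],255],[[0,0,-0.2],[0,0,-10.5],255],[[0,0,-0.2],[0,0,-10.5],255],[[0,0,-0.2],[0,0,-10.5],255],[[0,0,-0.2],[0,0,-10.5],255],[[0,0,-0.2],[0,0,-10.5],255],[[0,0,-0.2],[0,0,-10.5],255],[[0,0,-0.2],[0,0,-10.5],255],[[0,0,-0.2],[0,0,-10.5],255],[[0,0,-0.2],[0,0,-10.5],255]])

```text
time: 9.32
tcp_pos: [0.5563, 0.0442, 0.1353]
tcp_rot: [[-0.995, 0.096, -0.0], [0.096, 0.995, -0.0], [-0.0, -0.0, -1.0]]
wrist_force: [1.5, -0.3, -0.5]
opening: 0.636
grasp_force: 30.0
```

Emit:
servo_tool(commands=[[[0,0,-0.2],[0,0,-10.5],255],[[0,0,-0.2],[0,0,-10.5],255],[[0,0,-0.2],[0,0,-10.5],255],[[0,0,-0.2],[0,0,-10.5],255],[[0,0,-0.2],[0,0,-10.5],255],[[0,0,-0.2],[0,0,-10.5],255],[[0,0,-0.2],[0,0,-10.5],255],[[0,0,0],[0,0,0],255],[[0,0,0],[0,0,0],100],[[0,0,0],[0,0,0],40],[[0,0,0],[0,0,0],40]])

```text
time: 10.7
tcp_pos: [0.5561, 0.0442, 0.1369]
tcp_rot: [[-0.382, -0.924, -0.0], [-0.924, 0.382, -0.0], [0.0, 0.0, -1.0]]
wrist_force: [0.1, 0.5, -0.2]
opening: 0.82
grasp_force: 0.0
```

```bash
python3 - <<'E'
from h import *
s=st();print(s['torque'])
E
```

```text
t 10.7 tcp [0.5561 0.0442 0.1369] yawx -112.42981190184841 q [-0.0443  0.3919  1.6996 -0.0002  1.0503 -2.7943] open 0.819593236835146 F [ 0.0639  0.4766 -0.1617] gf 0.0 z [-0.0002 -0.0002 -1.    ]
[ 0.1095  0.0458 -0.0181]
```

Emit:
servo_tool(commands=[[[0,0,0],[0,0,10.5],40],[[0,0,0],[0,0,10.5],40],[[0,0,0],[0,0,10.5],40],[[0,0,0],[0,0,10.5],40],[[0,0,0],[0,0,10.5],40],[[0,0,0],[0,0,10.5],40],[[0,0,0],[0,0,10.5],40],[[0,0,0],[0,0,10.5],40],[[0,0,0],[0,0,10.5],40],[[0,0,0],[0,0,10.5],40],[[0,0,0],[0,0,10.5],40],[[0,0,0],[0,0,10.5],40]])

```text
time: 12.2
tcp_pos: [0.5562, 0.0442, 0.1369]
tcp_rot: [[-0.519, 0.855, -0.0], [0.855, 0.519, -0.0], [-0.0, -0.0, -1.0]]
wrist_force: [0.2, 0.3, -0.1]
opening: 0.843
grasp_force: 0.0
```

Emit:
servo_tool(commands=[[[0,0,0],[0,0,10.5],40],[[0,0,0],[0,0,10.5],40],[[0,0,0],[0,0,10.5],40],[[0,0,0],[0,0,10.5],40],[[0,0,0],[0,0,10.5],40],[[0,0,0],[0,0,10.5],40],[[0,0,0],[0,0,10.5],40],[[0,0,0],[0,0,10.5],40],[[0,0,0],[0,0,10.5],40],[[0,0,0],[0,0,10.5],40],[[0,0,0],[0,0,10.5],40],[[0,0,0],[0,0,10.5],40]])

```text
time: 13.7
tcp_pos: [0.5561, 0.0442, 0.1369]
tcp_rot: [[0.997, -0.083, -0.0], [-0.083, -0.997, -0.0], [-0.0, 0.0, -1.0]]
wrist_force: [0.6, -0.2, 0.1]
opening: 0.84
grasp_force: 0.0
```

Emit:
servo_tool(commands=[[[0,0,0],[0,0,10.5],40],[[0,0,0],[0,0,10.5],40],[[0,0,0],[0,0,10.5],40],[[0,0,0],[0,0,10.5],40],[[0,0,0],[0,0,10.5],40],[[0,0,0],[0,0,10.5],40],[[0,0,0],[0,0,0],40],[[0,0,0],[0,0,0],255],[[0,0,0],[0,0,0],255],[[0,0,0],[0,0,0],255],[[0,0,0],[0,0,0],255]])

```text
time: 15.08
tcp_pos: [0.5562, 0.0443, 0.1369]
tcp_rot: [[0.385, -0.923, -0.0], [-0.923, -0.385, -0.0], [0.0, 0.0, -1.0]]
wrist_force: [-0.0, -0.4, 0.0]
opening: 0.646
grasp_force: 30.0
```

```bash
python3 - <<'E'
from h import *
s=st();print(s['torque'])
E
```

```text
t 15.075 tcp [0.5562 0.0443 0.1369] yawx -67.34636182573954 q [-0.0443  0.392   1.6996 -0.0001  1.0501  2.702 ] open 0.6463205310681566 F [-0.0096 -0.3689  0.0159] gf 30.000069262459874 z [-0.     -0.0001 -1.    ]
[0.0551 0.1529 0.0146]
```

Emit:
servo_tool(commands=[[[0,0,-0.2],[0,0,-10.5],255],[[0,0,-0.2],[0,0,-10.5],255],[[0,0,-0.2],[0,0,-10.5],255],[[0,0,-0.2],[0,0,-10.5],255],[[0,0,-0.2],[0,0,-10.5],255],[[0,0,-0.2],[0,0,-10.5],255],[[0,0,-0.2],[0,0,-10.5],255],[[0,0,-0.2],[0,0,-10.5],255],[[0,0,-0.2],[0,0,-10.5],255],[[0,0,-0.2],[0,0,-10.5],255],[[0,0,-0.2],[0,0,-10.5],255],[[0,0,-0.2],[0,0,-10.5],255]])

```text
time: 16.58
tcp_pos: [0.5562, 0.0442, 0.1391]
tcp_rot: [[0.515, 0.857, -0.0], [0.857, -0.515, -0.0], [-0.0, -0.0, -1.0]]
wrist_force: [0.4, -0.7, -0.2]
opening: 0.646
grasp_force: 30.0
```

Emit:
servo_tool(commands=[[[0,0,-0.2],[0,0,-10.5],255],[[0,0,-0.2],[0,0,-10.5],255],[[0,0,-0.2],[0,0,-10.5],255],[[0,0,-0.2],[0,0,-10.5],255],[[0,0,-0.2],[0,0,-10.5],255],[[0,0,-0.2],[0,0,-10.5],255],[[0,0,-0.2],[0,0,-10.5],255],[[0,0,-0.2],[0,0,-10.5],255],[[0,0,-0.2],[0,0,-10.5],255],[[0,0,-0.2],[0,0,-10.5],255],[[0,0,-0.2],[0,0,-10.5],255],[[0,0,-0.2],[0,0,-10.5],255]])

```text
time: 18.08
tcp_pos: [0.5561, 0.0442, 0.1415]
tcp_rot: [[-0.996, -0.087, -0.0], [-0.087, 0.996, -0.0], [0.0, -0.0, -1.0]]
wrist_force: [0.6, 0.9, -1.5]
opening: 0.645
grasp_force: 30.0
```

Emit:
servo_tool(commands=[[[0,0,-0.2],[0,0,-10.5],255],[[0,0,-0.2],[0,0,-10.5],255],[[0,0,-0.2],[0,0,-10.5],255],[[0,0,-0.2],[0,0,-10.5],255],[[0,0,-0.2],[0,0,-10.5],255],[[0,0,-0.2],[0,0,-10.5],255],[[0,0,0],[0,0,0],255],[[0,0,0],[0,0,0],100],[[0,0,0],[0,0,0],40],[[0,0,0],[0,0,0],40]])

```text
time: 19.32
tcp_pos: [0.5564, 0.0442, 0.143]
tcp_rot: [[-0.382, -0.924, 0.0], [-0.924, 0.382, -0.0], [0.0, -0.0, -1.0]]
wrist_force: [-0.5, -0.0, 0.4]
opening: 0.828
grasp_force: 0.0
```

Emit:
servo_tool(commands=[[[0,0,0],[0,0,10.5],40],[[0,0,0],[0,0,10.5],40],[[0,0,0],[0,0,10.5],40],[[0,0,0],[0,0,10.5],40],[[0,0,0],[0,0,10.5],40],[[0,0,0],[0,0,10.5],40],[[0,0,0],[0,0,10.5],40],[[0,0,0],[0,0,10.5],40],[[0,0,0],[0,0,10.5],40],[[0,0,0],[0,0,10.5],40],[[0,0,0],[0,0,10.5],40],[[0,0,0],[0,0,10.5],40]])

```text
time: 20.82
tcp_pos: [0.5564, 0.0442, 0.143]
tcp_rot: [[-0.519, 0.855, 0.0], [0.855, 0.519, -0.0], [-0.0, 0.0, -1.0]]
wrist_force: [0.4, 0.7, -0.8]
opening: 0.843
grasp_force: 0.0
```

Emit:
servo_tool(commands=[[[0,0,0],[0,0,10.5],40],[[0,0,0],[0,0,0],40],[[0,0,0],[0,0,0],255],[[0,0,0],[0,0,0],255],[[0,0,0],[0,0,0],255],[[0,0,0],[0,0,0],255]])

```text
time: 21.58
tcp_pos: [0.5563, 0.0443, 0.1429]
tcp_rot: [[-0.361, 0.933, 0.0], [0.933, 0.361, -0.0], [-0.0, -0.0, -1.0]]
wrist_force: [0.1, 0.0, 0.8]
opening: 0.64
grasp_force: 30.0
```

```bash
python3 - <<'E'
from h import *
s=st();print(s['torque'])
E
```

```text
t 21.575 tcp [0.5563 0.0443 0.1429] yawx 111.15410161834865 q [-0.0443  0.3846  1.6935 -0.0001  1.0634 -0.4135] open 0.6396698807920314 F [0.111  0.0353 0.8154] gf 29.999798526987433 z [ 0.     -0.0001 -1.    ]
[ 0.0619 -0.0013  0.0492]
```

Emit:
servo_tool(commands=[[[0,0,-0.2],[0,0,-10.5],255],[[0,0,-0.2],[0,0,-10.5],255],[[0,0,-0.2],[0,0,-10.5],255],[[0,0,-0.2],[0,0,-10.5],255],[[0,0,-0.2],[0,0,-10.5],255],[[0,0,-0.2],[0,0,-10.5],255],[[0,0,-0.2],[0,0,-10.5],255],[[0,0,-0.2],[0,0,-10.5],255],[[0,0,-0.2],[0,0,-10.5],255],[[0,0,-0.2],[0,0,-10.5],255],[[0,0,-0.2],[0,0,-10.5],255],[[0,0,-0.2],[0,0,-10.5],255]])

```text
time: 23.08
tcp_pos: [0.5562, 0.0442, 0.1451]
tcp_rot: [[-0.537, -0.843, -0.0], [-0.843, 0.537, -0.0], [0.0, 0.0, -1.0]]
wrist_force: [-0.1, -0.6, -1.5]
opening: 0.634
grasp_force: 30.0
```

Emit:
servo_tool(commands=[[[0,0,-1],[0,0,-5],255],[[0,0,-1],[0,0,0],255],[[0,0,-1],[0,0,0],255],[[0,0,0],[0,0,0],255]])

```text
time: 23.58
tcp_pos: [0.5562, 0.0443, 0.1468]
tcp_rot: [[-0.469, -0.883, -0.001], [-0.883, 0.469, 0.0], [0.0, 0.001, -1.0]]
wrist_force: [5.4, 1.0, -16.2]
opening: 0.635
grasp_force: 30.0
```

```bash
python3 - <<'E'
from h import *
s=st();print(s['torque'])
E
```

```text
t 23.575 tcp [0.5562 0.0443 0.1468] yawx -117.98097362240146 q [-0.0443  0.3802  1.6891  0.      1.0732 -2.6976] open 0.6349021157306804 F [  5.3819   0.9626 -16.2135] gf 29.996712910942733 z [-0.0009  0.     -1.    ]
[-0.0817 -0.7898 -0.051 ]
```

Emit:
servo_tool(commands=[[[0,0,2],[0,0,0],255],[[0,0,0],[0,0,0],100],[[0,0,0],[0,0,0],40],[[0,0,0],[0,0,10.5],40],[[0,0,0],[0,0,10.5],40],[[0,0,0],[0,0,10.5],40],[[0,0,0],[0,0,10.5],40],[[0,0,0],[0,0,10.5],40],[[0,0,0],[0,0,10.5],40],[[0,0,0],[0,0,10.5],40],[[0,0,0],[0,0,10.5],40],[[0,0,0],[0,0,10.5],40]])

```text
time: 25.08
tcp_pos: [0.5563, 0.0444, 0.1471]
tcp_rot: [[-0.841, 0.541, 0.001], [0.541, 0.841, 0.0], [-0.001, 0.0, -1.0]]
wrist_force: [0.8, 0.0, -0.1]
opening: 0.842
grasp_force: 0.0
```

Emit:
servo_tool(commands=[[[0,0,0],[0,0,10.5],40],[[0,0,0],[0,0,10.5],40],[[0,0,0],[0,0,10.5],40],[[0,0,0],[0,0,10.5],40],[[0,0,0],[0,0,10.5],40],[[0,0,0],[0,0,10.5],40],[[0,0,0],[0,0,0],40],[[0,0,0],[0,0,0],255],[[0,0,0],[0,0,0],255],[[0,0,0],[0,0,0],255],[[0,0,0],[0,0,0],255]])

```text
time: 26.45
tcp_pos: [0.5563, 0.0443, 0.1464]
tcp_rot: [[0.093, 0.996, 0.0], [0.996, -0.093, -0.0], [-0.0, 0.0, -1.0]]
wrist_force: [0.0, 1.4, 1.6]
opening: 0.642
grasp_force: 30.0
```

Emit:
servo_tool(commands=[[[0,0,-0.2],[0,0,-10.5],255],[[0,0,-0.2],[0,0,-10.5],255],[[0,0,-0.2],[0,0,-10.5],255],[[0,0,-0.2],[0,0,-10.5],255],[[0,0,-0.2],[0,0,-10.5],255],[[0,0,-0.2],[0,0,-10.5],255],[[0,0,-0.2],[0,0,-10.5],255]])

```text
time: 27.32
tcp_pos: [0.5564, 0.0442, 0.1476]
tcp_rot: [[-0.93, 0.367, 0.0], [0.367, 0.93, -0.0], [-0.0, -0.0, -1.0]]
wrist_force: [-0.0, -0.6, -0.6]
opening: 0.639
grasp_force: 30.0
```

```bash
python3 - <<'E'
from h import *
s=st();print(s['torque'])
E
```

```text
t 27.325 tcp [0.5564 0.0442 0.1476] yawx 158.49232764848492 q [-0.0444  0.3789  1.6886 -0.0002  1.074  -1.2397] open 0.6388073100369193 F [-0.0389 -0.633  -0.6391] gf 29.995937563944608 z [ 0.0001 -0.0002 -1.    ]
[-0.0089 -0.0472  0.032 ]
```

Emit:
servo_tool(commands=[[[0,0,-1],[0,0,-4],255],[[0,0,-1],[0,0,0],255],[[0,0,-1],[0,0,0],255],[[0,0,-1],[0,0,0],255],[[0,0,0],[0,0,0],255]])

```text
time: 27.95
tcp_pos: [0.5563, 0.0443, 0.1517]
tcp_rot: [[-0.952, 0.307, 0.0], [0.307, 0.952, -0.0], [-0.0, -0.0, -1.0]]
wrist_force: [-0.2, -0.4, -0.7]
opening: 0.64
grasp_force: 30.0
```

Emit:
servo_tool(commands=[[[0,0,-25],[0,0,0],255],[[0,0,-40],[0,0,0],255],[[22,-33,0],[0,0,0],255],[[22,-33,0],[0,0,0],255],[[22,-33,0],[0,0,0],255],[[22,-33,0],[0,0,0],255],[[22,-33,0],[0,0,0],255],[[0,0,50],[0,0,0],255],[[0,0,50],[0,0,0],255],[[0,0,50],[0,0,0],255],[[0,0,20],[0,0,0],255],[[0,0,10],[0,0,0],255]])

```text
time: 29.45
tcp_pos: [0.4004, -0.0789, 0.0357]
tcp_rot: [[-0.952, 0.307, -0.002], [0.307, 0.952, 0.001], [0.002, -0.0, -1.0]]
wrist_force: [-0.6, 0.3, -1.8]
opening: 0.639
grasp_force: 30.0
```

Emit:
servo_tool(commands=[[[0,0,4],[0,0,0],255],[[0,0,0],[0,0,0],255]])

```text
time: 29.7
tcp_pos: [0.4015, -0.0792, 0.0332]
tcp_rot: [[-0.952, 0.307, 0.001], [0.307, 0.952, -0.001], [-0.001, -0.0, -1.0]]
wrist_force: [-0.1, 0.6, -0.4]
opening: 0.645
grasp_force: 30.0
```

```bash
python3 - <<'E'
from h import *
s=st();f=grab('top','e0')
g=grab('side','e1')
# marks
for n,X in [('shaft',[.556,.0445,.155]),('tcp',s['tcp_pos'])]: print(n,proj(f,X),proj(g,X))
a=f['color'][150:320,200:300]; b=g['color'][150:330,150:330]
cv2.imwrite('pics/e.png',np.hstack([cv2.resize(a,None,fx=3,fy=3),cv2.resize(b,(510,510))])[:, :800] if 0 else np.hstack([cv2.resize(a,(300,510)),cv2.resize(b,(500,510))]))
E
```

```text
t 29.7 tcp [ 0.4015 -0.0792  0.0332] yawx 162.1253770052827 q [-0.3639  0.3966  2.1099 -0.0002  0.6338 -1.6226] open 0.6454869131712039 F [-0.088   0.6168 -0.4251] gf 29.99978033825755 z [ 0.0011 -0.0005 -1.    ]
shaft (np.float64(264.9006784661014), np.float64(218.028546450345)) (np.float64(232.4719634234355), np.float64(184.1256108153956))
tcp (np.float64(302.013240211659), np.float64(276.79707220415287)) (np.float64(193.09173115278952), np.float64(258.6224876994225))
```

View pics/e.png

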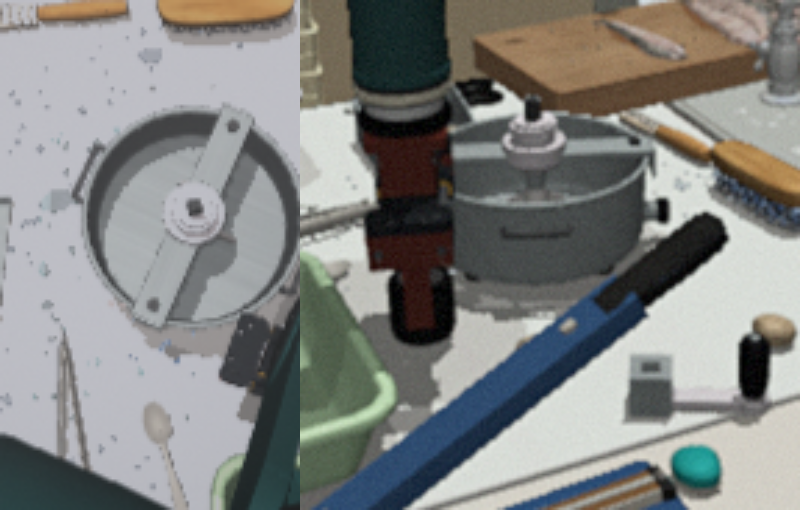

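The cap is off and in the gripper. The square shaft is bare at crop (193,207). Next I lower the cap to the table.

Emit:
servo_tool(commands=[[[0,0,3],[0,0,0],255],[[0,0,3],[0,0,0],255],[[0,0,3],[0,0,0],255],[[0,0,0],[0,0,0],255]])

```text
time: 30.3
tcp_pos: [0.4007, -0.0789, 0.0234]
tcp_rot: [[-0.952, 0.307, -0.001], [0.307, 0.952, 0.0], [0.001, -0.0, -1.0]]
wrist_force: [-0.1, -0.2, -0.9]
opening: 0.641
grasp_force: 30.0
```

Emit:
servo_tool(commands=[[[0,0,2],[0,0,0],255],[[0,0,0],[0,0,0],255]])

```text
time: 30.55
tcp_pos: [0.4009, -0.079, 0.0217]
tcp_rot: [[-0.952, 0.307, -0.0], [0.307, 0.952, -0.0], [-0.0, -0.0, -1.0]]
wrist_force: [0.1, 0.0, 1.3]
opening: 0.646
grasp_force: 30.0
```

Emit:
servo_tool(commands=[[[0,0,1.5],[0,0,0],255],[[0,0,0],[0,0,0],255]])

```text
time: 30.8
tcp_pos: [0.401, -0.0791, 0.0215]
tcp_rot: [[-0.952, 0.306, 0.001], [0.306, 0.952, -0.001], [-0.001, -0.0, -1.0]]
wrist_force: [-4.6, 1.5, 26.1]
opening: 0.642
grasp_force: 30.0
```

Emit:
servo_tool(commands=[[[0,0,-1],[0,0,0],100],[[0,0,0],[0,0,0],0],[[0,0,0],[0,0,0],0],[[0,0,-60],[0,0,0],0],[[0,0,-60],[0,0,0],0],[[0,0,-60],[0,0,0],0],[[0,0,-40],[0,0,0],0],[[0,0,0],[0,0,-8],0],[[0,0,0],[0,0,-8],0],[[0,0,0],[0,0,0],0]])

```text
time: 32.05
tcp_pos: [0.4007, -0.0789, 0.241]
tcp_rot: [[-0.999, 0.034, -0.0], [0.034, 0.999, 0.0], [0.0, 0.0, -1.0]]
wrist_force: [-1.1, 0.5, 0.1]
opening: 0.998
grasp_force: 0.0
```

Emit:
servo_tool(commands=[[[-11,52,0],[0,0,0],0],[[-11,52,0],[0,0,0],0],[[-11,52,0],[0,0,0],0],[[-11,52,0],[0,0,0],0],[[-11,52,0],[0,0,0],0],[[-11,52,0],[0,0,0],0],[[-11,52,0],[0,0,0],0],[[-11,52,0],[0,0,0],0],[[-11,52,0],[0,0,0],0],[[0,0,0],[0,0,0],0]])

```text
time: 33.3
tcp_pos: [0.5154, 0.3887, 0.2398]
tcp_rot: [[-0.999, 0.033, -0.001], [0.033, 0.999, 0.0], [0.001, 0.0, -1.0]]
wrist_force: [-0.9, -0.1, -0.2]
opening: 1.0
grasp_force: 0.0
```

```bash
python3 - <<'E'
from h import *
s=st();f=grab('wrist','g0');np.savez('st_scoop.npz',q=s['q'],p=s['tcp_pos'],R=s['tcp_rot'])
for n,X in [('griptop',[.5145,.3884,.088]),('shaft',[.556,.0445,.155]),('lipM',[.513,.2395,.0])]: print(n,proj(f,X,True))
g=grab('top')
for n,X in [('cap',[.401,-.079,.05])]: print(n,proj(g,X))
a=g['color'][175:295,240:400]
cv2.imwrite('pics/g.png',np.vstack([cv2.resize(f['color'],(512,384))[:330],cv2.resize(a,(512,260))]))
E
```

```text
t 33.3 tcp [0.5154 0.3887 0.2398] yawx 178.13740438491658 q [ 0.5388  0.4108  1.3836  0.0007  1.3474 -0.9996] open 1.000387835554973 F [-0.9339 -0.0684 -0.2135] gf 0.0 z [-0.0006  0.0005 -1.    ]
griptop (np.float64(256.12557446062624), np.float64(175.9211588833349))
shaft (np.float64(-10.812778279114184), np.float64(231.10657462295916))
lipM (np.float64(151.9639714011848), np.float64(165.27463105470184))
cap (np.float64(302.581010056486), np.float64(276.8442739857264))
```

View pics/g.png

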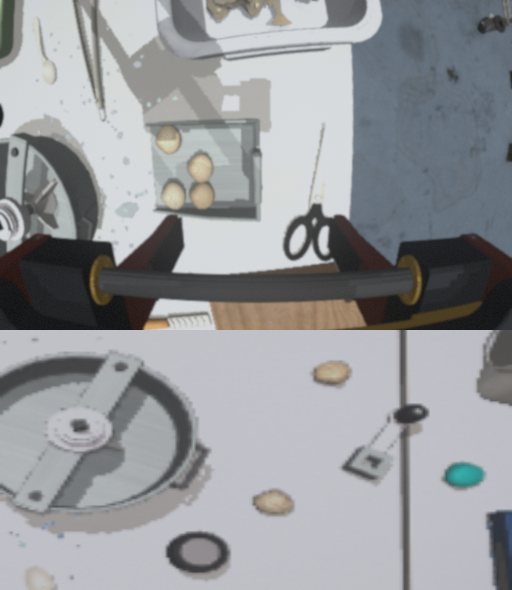

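```bash
python3 - <<'E'
from h import *
s=st();f=grab('wrist')
a=f['color'][100:240,130:290]
cv2.imwrite('pics/i.png',cv2.resize(a,(800,700),interpolation=cv2.INTER_CUBIC)[:600])
for n,u,v,z in [('bL',259,120,.05),('bR',258,218,.05),('grip',258,166,.088),('lipA',149,124,.014),('lipB',156,211,.014)]: print(n,atz(f,u,v,z,True))
E
```

```text
t 33.4 tcp [0.5146 0.3852 0.24  ] yawx 178.07370015372908 q [ 0.5356  0.4078  1.388  -0.0006  1.3482 -1.0015] open 0.9972399346216633 F [-0.4669  0.0128 -0.4039] gf 0.0 z [-0.0017 -0.0017 -1.    ]
bL [0.4545 0.3899 0.05  ]
bR [0.5765 0.3849 0.05  ]
grip [0.5026 0.3869 0.088 ]
lipA [0.4521 0.2414 0.014 ]
lipB [0.5762 0.2383 0.014 ]
```

View pics/i.png

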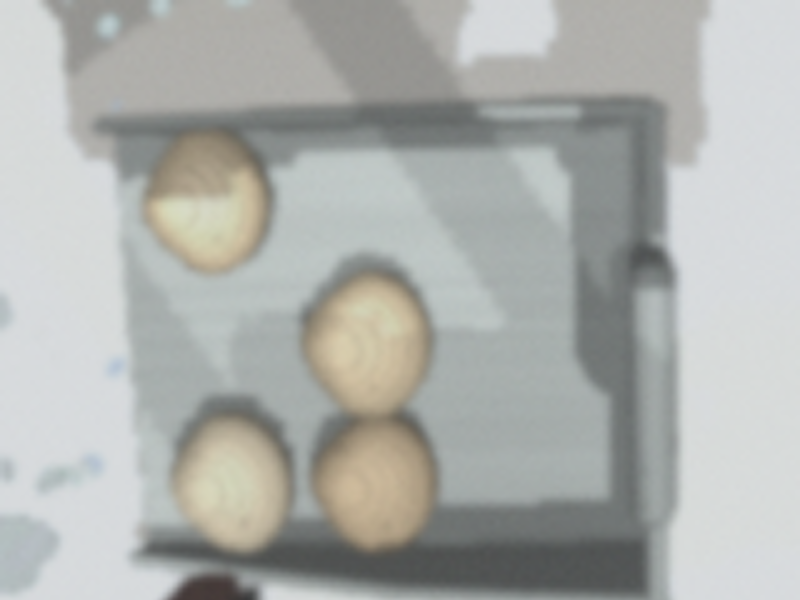

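Emit:
servo_tool(commands=[[[0,0,0],[10,0,0],0],[[0,0,0],[10,0,0],0],[[0,0,0],[0,0,0],0]])

```text
time: 33.83
tcp_pos: [0.5143, 0.3861, 0.2391]
tcp_rot: [[-0.999, 0.029, -0.013], [0.032, 0.939, -0.344], [0.003, -0.344, -0.939]]
wrist_force: [0.2, 0.1, 0.1]
opening: 1.0
grasp_force: 0.0
```

```bash
python3 - <<'E'
from h import *
s=st();np.savez('st_tilt.npz',q=s['q'],p=s['tcp_pos'],R=s['tcp_rot'])
E
```

```text
t 33.825 tcp [0.5143 0.3861 0.2391] yawx 178.1868428606063 q [ 0.6891  0.5573  1.1934 -0.2603  1.628  -0.8343] open 1.0002308870425258 F [0.1508 0.0633 0.0976] gf 0.0 z [-0.0133 -0.3438 -0.9389]
```

Emit:
servo_tool(commands=[[[0,0,0],[-10,0,0],0],[[0,0,0],[-10,0,0],0],[[0,0,0],[0,0,0],0]])

```text
time: 34.2
tcp_pos: [0.5152, 0.3811, 0.2428]
tcp_rot: [[-0.999, 0.039, 0.001], [0.039, 0.999, 0.002], [-0.001, 0.002, -1.0]]
wrist_force: [-0.3, 0.1, 0.3]
opening: 1.0
grasp_force: 0.0
```

```bash
python3 - <<'E'
from h import *
s=st();print(delta([.514,.389,.053]))
E
```

```text
t 34.2 tcp [0.5152 0.3811 0.2428] yawx 177.75223870938595 q [ 0.5286  0.4003  1.393   0.001   1.3463 -1.0032] open 0.9996651120284028 F [-0.2751  0.1313  0.3437] gf 0.0 z [ 0.0012  0.0019 -1.    ]
[  1.6923   7.5087 189.8293]
```

Emit:
servo_tool(commands=[[[0,0,0],[0,0,-0.6],0],[[2,7,40],[0,0,0],0],[[0,0,50],[0,0,0],0],[[0,0,50],[0,0,0],0],[[0,0,35],[0,0,0],0],[[0,0,12],[0,0,0],0],[[0,0,0],[0,0,0],0],[[0,0,0],[0,0,0],0]])

```text
time: 35.2
tcp_pos: [0.5145, 0.3936, 0.0557]
tcp_rot: [[-1.0, 0.022, 0.002], [0.022, 1.0, 0.001], [-0.002, 0.001, -1.0]]
wrist_force: [-0.1, -0.9, -0.4]
opening: 1.003
grasp_force: 0.0
```

```bash
python3 - <<'E'
from h import *
s=st();print(delta([.514,.389,.053]))
E
```

```text
t 35.2 tcp [0.5145 0.3936 0.0557] yawx 178.75729029613726 q [ 0.5466  0.5993  1.56   -0.0003  0.9796 -1.0024] open 1.0027799019234083 F [-0.1079 -0.9257 -0.3927] gf 0.0 z [ 0.0024  0.0012 -1.    ]
[ 0.4046 -4.5666  2.7297]
```

Emit:
servo_tool(commands=[[[0,-4,2],[0,0,0],0],[[0,0,0],[0,0,0],120],[[0,0,0],[0,0,0],180],[[0,0,0],[0,0,0],220],[[0,0,0],[0,0,0],255],[[0,0,0],[0,0,0],255],[[0,0,0],[0,0,0],255],[[0,0,0],[0,0,0],255],[[0,0,0],[0,0,0],255],[[0,0,0],[0,0,0],255]])

```text
time: 36.45
tcp_pos: [0.5133, 0.3887, 0.0521]
tcp_rot: [[-1.0, 0.022, 0.0], [0.022, 1.0, 0.0], [-0.0, 0.0, -1.0]]
wrist_force: [0.7, 1.4, -0.4]
opening: 0.112
grasp_force: 30.0
```

```bash
python3 - <<'E'
from h import *
s=st()
E
```

```text
t 36.45 tcp [0.5133 0.3887 0.0521] yawx 178.7283567557569 q [ 0.5409  0.6005  1.5695  0.0001  0.9714 -1.0078] open 0.11217956392129043 F [ 0.7235  1.3506 -0.4191] gf 29.999812245368958 z [ 0.0001  0.0002 -1.    ]
```

Emit:
servo_tool(commands=[[[0,0,-6],[2,0,0],255],[[0,0,-8],[3,0,0],255],[[0,0,-10],[2,0,0],255],[[0,0,-20],[0,0,0],255],[[0,0,-25],[0,0,0],255],[[0,0,-25],[0,0,0],255],[[0,0,-20],[0,0,0],255],[[0,0,-10],[0,0,0],255],[[0,0,0],[0,0,0],255]])

```text
time: 37.58
tcp_pos: [0.5136, 0.402, 0.1754]
tcp_rot: [[-1.0, 0.022, -0.002], [0.022, 0.992, -0.121], [-0.0, -0.122, -0.993]]
wrist_force: [0.4, 0.5, -3.0]
opening: 0.117
grasp_force: 30.0
```

```bash
python3 - <<'E'
from h import *
s=st();f=grab('wrist');g=grab('side')
a=cv2.resize(f['color'][80:260,90:330],(480,360));b=cv2.resize(g['color'][120:260,120:300],(463,360))
cv2.imwrite('pics/j.png',cv2.resize(np.hstack([a,b]),(800,305)))
n=np.array([.33,.944,0])
print(delta(np.array([.556,.0445,.186])+n*.223))
E
```

```text
t 37.575 tcp [0.5136 0.402  0.1754] yawx 178.72618525454007 q [ 0.6157  0.5186  1.3732 -0.1011  1.3235 -0.9045] open 0.1169151389031847 F [ 0.3604  0.535  -3.023 ] gf 29.999795258045197 z [-0.0024 -0.1215 -0.9926]
[-119.8516 -144.1243    5.8976]
```

View pics/j.png

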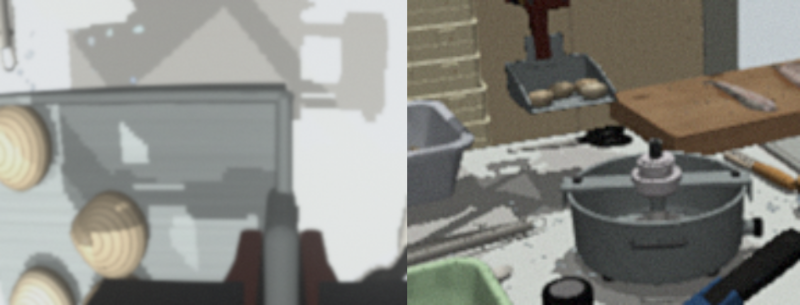

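Emit:
servo_tool(commands=[[[-20,-24,0],[0,0,0],255],[[-20,-24,0],[0,0,0],255],[[-20,-24,0],[0,0,0],255],[[-20,-24,0],[0,0,0],255],[[-20,-24,0],[0,0,0],255],[[-20,-24,0],[0,0,0],255],[[0,0,0],[0,0,6],255],[[0,0,0],[0,0,6],255],[[0,0,0],[0,0,6],255],[[0,0,0],[-4,0,0],255],[[0,0,0],[-3,0,0],255],[[0,0,0],[0,0,0],255]])

```text
time: 39.17
tcp_pos: [0.6292, 0.255, 0.1918]
tcp_rot: [[-0.944, 0.329, 0.035], [0.329, 0.944, -0.008], [-0.036, 0.004, -0.999]]
wrist_force: [0.0, -0.4, -1.7]
opening: 0.116
grasp_force: 30.0
```

```bash
cat >> h.py <<'E'
def scoop():
    s=st();R=np.array(s['tcp_rot']);p=np.array(s['tcp_pos'])
    n=np.array([.33,.944,0]);w=np.array([.556,.0445,0])
    L=p+R@np.array([0,-.148,.049]);d=L-w
    print('lip',L,'n',d@n,'along x',d@np.array([.944,-.33,0]),'T',np.degrees(np.arcsin(R[2,1])),'roll',R[2,0],'heading(-109.3)',np.degrees(np.arctan2(-R[1,1],-R[0,1])))
    return s,R,p,n,w
E
python3 - <<'E'
from h import *
s,R,p,n,w=scoop()
L=w+n*.075+np.array([0,0,.100]);Lc=p+R@np.array([0,-.148,.049])
print('shift tool',R.T@(L-Lc)*1000)
E
```

```text
t 39.175 tcp [0.6292 0.255  0.1918] yawx 160.76979656248878 q [ 0.2934  0.4817  1.3888 -0.0188  1.24   -0.936 ] open 0.11562891928536355 F [ 0.0064 -0.4008 -1.7453] gf 29.999370574951172 z [ 0.0349 -0.008  -0.9994]
lip [0.5822 0.1149 0.1422] n 0.07507319851652286 along x 0.00154456036395988 T 0.22547473591939415 roll -0.03560690241943543 heading(-109.3) -109.22216984480426
shift tool [ 3.0466 -0.2354 42.1293]
```

Emit:
servo_tool(commands=[[[2,0,20],[0,2,0],255],[[0,0,21],[0,0,0],255],[[0,0,0],[0,0,0],255],[[0,-4.8,-12.7],[-5,0,0],255],[[0,-4.8,-12.7],[-5,0,0],255],[[0,-4.8,-12.7],[-5,0,0],255],[[0,-4.8,-12.7],[-5,0,0],255],[[0,0,0],[0,0,0],255]])

```text
time: 40.17
tcp_pos: [0.6207, 0.231, 0.1997]
tcp_rot: [[-0.944, 0.309, 0.117], [0.33, 0.886, 0.327], [-0.002, 0.347, -0.938]]
wrist_force: [-0.5, 0.1, -2.5]
opening: 0.109
grasp_force: 30.0
```

```bash
python3 - <<'E'
from h import *
scoop()
E
```

```text
t 40.175 tcp [0.6207 0.231  0.1997] yawx 160.73640511056595 q [ 0.0649  0.384   1.5966  0.3763  1.0474 -1.3413] open 0.10889117612120965 F [-0.5392  0.0755 -2.4971] gf 30.00021904706955 z [ 0.1166  0.3265 -0.938 ]
lip [0.5807 0.1159 0.1025] n 0.07557813474717041 along x -0.00020566057426372672 T 20.285977683898903 roll -0.0024861043230367105 heading(-109.3) -109.2109429756969
```

Lip is holding station. I continue tilting.

Emit:
servo_tool(commands=[[[0,-4.8,-12.7],[-5,0,0],255],[[0,0,0],[0,0,0],255],[[0,-4.8,-12.7],[-5,0,0],255],[[0,0,0],[0,0,0],255],[[0,-4.8,-12.7],[-5,0,0],255],[[0,0,0],[0,0,0],255],[[0,-4.8,-12.7],[-5,0,0],255],[[0,0,0],[0,0,0],255],[[0,-4.8,-12.7],[-5,0,0],255],[[0,0,0],[0,0,0],255],[[0,0,0],[0,0,0],255]])

```text
time: 41.55
tcp_pos: [0.6037, 0.1837, 0.2416]
tcp_rot: [[-0.945, 0.229, 0.234], [0.327, 0.667, 0.67], [-0.002, 0.709, -0.705]]
wrist_force: [0.8, 0.5, -0.7]
opening: 0.112
grasp_force: 30.0
```

```bash
python3 - <<'E'
from h import *
scoop();g=grab('side');f=grab('top')
a=cv2.resize(f['color'][160:280,200:330],(520,480));b=cv2.resize(g['color'][120:260,160:300],(280,280))
b=cv2.copyMakeBorder(b,0,200,0,0,cv2.BORDER_CONSTANT)
cv2.imwrite('pics/k.png',np.hstack([a,b]))
E
```

```text
t 41.55 tcp [0.6037 0.1837 0.2416] yawx 160.89221583927352 q [-0.2714  0.3535  1.7906  0.8952  1.1366 -1.9662] open 0.11231445605839242 F [ 0.7611  0.5393 -0.7067] gf 29.99979794025421 z [ 0.2338  0.6698 -0.7048]
lip [0.5813 0.1179 0.102 ] n 0.07764013443615114 along x -0.0003782208508376038 T 45.18428745780446 roll -0.0023485079098467232 heading(-109.3) -108.97235567252442
```

View pics/k.png

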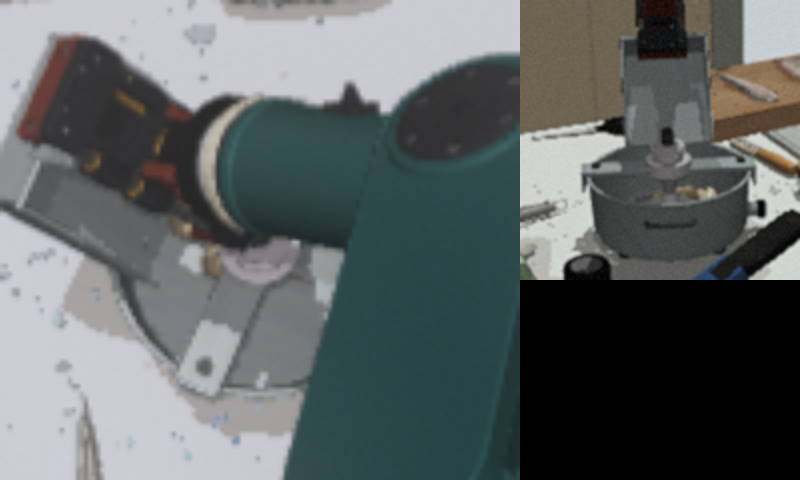

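Emit:
servo_tool(commands=[[[0,3.7,13.1],[5,0,0],255],[[0,3.7,13.1],[5,0,0],255],[[0,3.7,13.1],[5,0,0],255],[[0,3.7,13.1],[5,0,0],255],[[0,3.7,13.1],[5,0,0],255],[[0,3.7,13.1],[5,0,0],255],[[0,3.7,13.1],[5,0,0],255],[[0,3.7,13.1],[5,0,0],255],[[0,3.7,13.1],[5,0,0],255],[[0,0,0],[0,0,0],255]])

```text
time: 42.9
tcp_pos: [0.6291, 0.26, 0.1508]
tcp_rot: [[-0.946, 0.325, 0.004], [0.325, 0.946, 0.005], [-0.002, 0.006, -1.0]]
wrist_force: [-0.0, -0.3, -2.4]
opening: 0.109
grasp_force: 30.0
```

Emit:
servo_tool(commands=[[[0,0,-30],[0,0,0],255],[[0,0,-30],[0,0,0],255],[[0,0,0],[0,0,-9],255],[[0,0,0],[0,0,-9],255],[[0,0,0],[0,0,0],255]])

```text
time: 43.52
tcp_pos: [0.629, 0.2566, 0.2126]
tcp_rot: [[-1.0, 0.022, 0.006], [0.022, 1.0, 0.006], [-0.006, 0.006, -1.0]]
wrist_force: [0.2, 0.1, -2.3]
opening: 0.111
grasp_force: 30.0
```

```bash
python3 - <<'E'
from h import *
s,R,p,n,w=scoop();print(delta([.5133,.3887,.11]),R)
E
```

```text
t 43.525 tcp [0.629  0.2566 0.2126] yawx 178.7469496286675 q [ 0.2834  0.4766  1.3431  0.0044  1.3147 -1.2666] open 0.110980888799705 F [ 0.178   0.0859 -2.3172] gf 29.998880624771118 z [ 0.0057  0.006  -1.    ]
lip [0.6261 0.109  0.1627] n 0.08398527055095148 along x 0.04484935742006095 T 0.353160550191114 roll -0.005555046287693799 heading(-109.3) -91.25108849301296
[119.1311 128.8622 102.7133] [[-0.9997  0.0218  0.0057]
 [ 0.0219  0.9997  0.006 ]
 [-0.0056  0.0062 -1.    ]]
```

Emit:
servo_tool(commands=[[[24,26,0],[0,0,0],255],[[24,26,0],[0,0,0],255],[[24,26,0],[0,0,0],255],[[24,26,0],[0,0,0],255],[[23,25,0],[0,0,0],255],[[0,0,30],[0,0,0],255],[[0,0,40],[0,0,0],255],[[0,0,35],[0,0,0],255],[[0,0,25],[0,0,0],255],[[0,0,15],[0,0,0],255],[[0,0,0],[0,0,0],255]])

```text
time: 44.9
tcp_pos: [0.5129, 0.3885, 0.0661]
tcp_rot: [[-1.0, 0.022, 0.003], [0.022, 1.0, 0.004], [-0.003, 0.004, -1.0]]
wrist_force: [-0.6, 0.4, -2.4]
opening: 0.113
grasp_force: 30.0
```

```bash
python3 - <<'E'
from h import *
s,R,p,n,w=scoop();print(delta([.5133,.3887,.0525]))
E
```

```text
t 44.9 tcp [0.5129 0.3885 0.0661] yawx 178.75817442173212 q [ 0.5399  0.5803  1.5658  0.0023  0.9907 -1.0105] open 0.11283221285244631 F [-0.6265  0.4123 -2.3848] gf 29.999688863754272 z [ 0.0031  0.0041 -1.    ]
lip [0.5098 0.2407 0.0165] n 0.17000882166649803 along x -0.108367531787247 T 0.23623281888216494 roll -0.0030118549147892773 heading(-109.3) -91.24111407203242
[-0.3953  0.1455 13.6356]
```

```bash
python3 - <<'E'
from h import *
f=grab('wrist')['color'];c=f.astype(int)
m=((c[...,2]-c[...,0])>40).astype(np.uint8)
print([tuple(x) for x in cv2.connectedComponentsWithStats(m)[2] if x[4]>60])
cv2.imwrite('pics/l.png',f[:260])
g=grab('top')['color'];c=g.astype(int);m=((c[...,2]-c[...,0])>30).astype(np.uint8)
print([tuple(x) for x in cv2.connectedComponentsWithStats(m)[2] if x[4]>15])
E
```

```text
[(np.int32(0), np.int32(0), np.int32(512), np.int32(384), np.int32(194603)), (np.int32(229), np.int32(267), np.int32(6), np.int32(48), np.int32(180)), (np.int32(276), np.int32(267), np.int32(6), np.int32(48), np.int32(189)), (np.int32(92), np.int32(321), np.int32(280), np.int32(18), np.int32(1630))]
[(np.int32(0), np.int32(0), np.int32(512), np.int32(384), np.int32(186671)), (np.int32(102), np.int32(40), np.int32(83), np.int32(142), np.int32(8398)), (np.int32(138), np.int32(78), np.int32(9), np.int32(5), np.int32(21)), (np.int32(253), np.int32(142), np.int32(45), np.int32(17), np.int32(625)), (np.int32(212), np.int32(150), np.int32(30), np.int32(7), np.int32(171)), (np.int32(338), np.int32(190), np.int32(11), np.int32(9), np.int32(78)), (np.int32(243), np.int32(206), np.int32(10), np.int32(12), np.int32(74)), (np.int32(254), np.int32(207), np.int32(5), np.int32(7), np.int32(20)), (np.int32(145), np.int32(211), np.int32(6), np.int32(6), np.int32(20)), (np.int32(251), np.int32(221), np.int32(4), np.int32(8), np.int32(17)), (np.int32(320), np.int32(250), np.int32(11), np.int32(9), np.int32(56)), (np.int32(413), np.int32(263), np.int32(6), np.int32(61), np.int32(78)), (np.int32(439), np.int32(262), np.int32(30), np.int32(30), np.int32(222)), (np.int32(410), np.int32(264), np.int32(7), np.int32(70), np.int32(108))]
```

View pics/l.png

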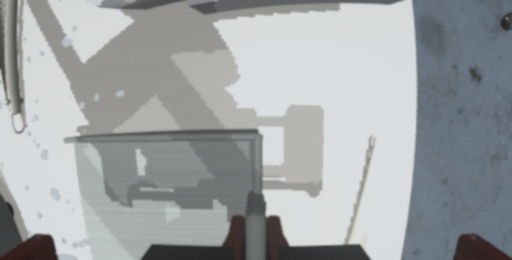

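The visible half of the scoop is empty and the strays haven't moved. I'll set the scoop down.

Emit:
servo_tool(commands=[[[0,0,6],[0,0,0],255],[[0,0,4],[0,0,0],255],[[0,0,2.5],[0,0,0],255],[[0,0,0],[0,0,0],255]])

```text
time: 45.5
tcp_pos: [0.5132, 0.3889, 0.0541]
tcp_rot: [[-1.0, 0.02, 0.004], [0.02, 1.0, 0.004], [-0.004, 0.004, -1.0]]
wrist_force: [-0.4, 0.1, -2.5]
opening: 0.115
grasp_force: 30.0
```

Emit:
servo_tool(commands=[[[0,0,1.5],[0,0,0],255],[[0,0,0],[0,0,0],255]])

```text
time: 45.75
tcp_pos: [0.5136, 0.3891, 0.053]
tcp_rot: [[-1.0, 0.02, 0.005], [0.02, 1.0, 0.005], [-0.005, 0.005, -1.0]]
wrist_force: [-1.1, 0.3, -0.9]
opening: 0.117
grasp_force: 30.0
```

Emit:
servo_tool(commands=[[[0,0,0],[0,0,0],220],[[0,0,0],[0,0,0],150],[[0,0,0],[0,0,0],60],[[0,0,0],[0,0,0],0],[[0,0,0],[0,0,0],0],[[0,0,-30],[0,0,0],0],[[0,0,-50],[0,0,0],0],[[0,0,-60],[0,0,0],0],[[0,0,-50],[0,0,0],0],[[0,0,0],[0,0,10.7],0],[[0,0,0],[0,0,10.7],0]])

```text
time: 47.12
tcp_pos: [0.5128, 0.3883, 0.244]
tcp_rot: [[-0.921, 0.389, 0.006], [0.389, 0.921, 0.006], [-0.004, 0.008, -1.0]]
wrist_force: [-0.6, 0.0, -1.4]
opening: 1.001
grasp_force: 0.0
```

Emit:
servo_tool(commands=[[[0,0,0],[0,0,10.7],0],[[0,0,0],[0,0,10.7],0],[[0,0,0],[0,0,10.7],0],[[0,0,0],[0,0,10.7],0],[[0,0,0],[0,0,10.7],0],[[0,0,0],[0,0,10.7],0],[[0,0,0],[0,0,10.7],0],[[0,0,0],[0,0,10.7],0],[[0,0,0],[0,0,0],0]])

```text
time: 48.25
tcp_pos: [0.5125, 0.3881, 0.2427]
tcp_rot: [[0.31, 0.951, 0.004], [0.951, -0.31, 0.004], [0.006, 0.003, -1.0]]
wrist_force: [-0.1, 0.9, 0.2]
opening: 1.001
grasp_force: 0.0
```

Emit:
servo_tool(commands=[[[-52,14,0],[0,0,0],0],[[-52,14,0],[0,0,0],0],[[-52,14,0],[0,0,0],0],[[-52,14,0],[0,0,0],0],[[-52,14,0],[0,0,0],0],[[-52,14,0],[0,0,0],0],[[-52,14,0],[0,0,0],0],[[-52,14,0],[0,0,0],0],[[-52,14,0],[0,0,0],0],[[-52,14,0],[0,0,0],0],[[0,0,0],[0,0,0],0]])

```text
time: 49.62
tcp_pos: [0.4838, -0.153, 0.2403]
tcp_rot: [[0.312, 0.95, 0.005], [0.95, -0.312, 0.003], [0.005, 0.004, -1.0]]
wrist_force: [-0.2, 0.2, -1.2]
opening: 0.999
grasp_force: 0.0
```

```bash
cat >> h.py <<'E'
def blobs(f,fish,thr,lo,z=.012):
    c=cv2.GaussianBlur(f['color'],(3,3),0).astype(int);m=((c[...,2]-c[...,0])>thr).astype(np.uint8)
    n,l,S,C=cv2.connectedComponentsWithStats(m)
    for s,c in zip(S[1:],C[1:]):
        if lo<s[4]<6000: print(c.round(1),s[2:],atz(f,c[0],c[1],z,fish)[:2])
E
python3 - <<'E'
from h import *
s=st();print(delta([.4732,-.1531,.05]))
f=grab('wrist');blobs(f,True,35,60)
print('top');g=grab('top');blobs(g,False,30,15)
cv2.imwrite('pics/m.png',f['color'][:300]);cv2.imwrite('pics/m2.png',g['color'])
E
```

```text
t 49.625 tcp [ 0.4838 -0.153   0.2403] yawx 71.82626640132338 q [-0.4465  0.206   1.6852  0.0055  1.2472 -0.1311] open 0.9989138110665509 F [-0.1878  0.2368 -1.2119] gf 0.0 z [ 0.0052  0.0033 -1.    ]
[ -4.2612 -10.7574 190.2434]
[444.4  16.2] [ 37  37 898] [ 0.8326 -0.0183]
[395.1 162.8] [ 16  20 218] [ 0.6769 -0.2131]
[ 97.9 279.7] [ 23  47 531] [ 0.1662 -0.2558]
[416.8 285.8] [ 13  42 185] [ 0.6879 -0.4437]
[443.9 314.2] [ 68  21 349] [ 0.749  -0.5499]
top
[274.8 149.8] [ 46  17 642] [0.814  0.0205]
[226.7 153. ] [ 30   7 175] [0.7942 0.1811]
[343.4 194.1] [10  9 69] [ 0.6735 -0.2095]
[247.4 212.8] [ 9 10 71] [0.5945 0.0998]
[324.2 253.4] [ 7  7 32] [ 0.478  -0.1497]
[454.  276.6] [ 30  30 241] [ 0.4285 -0.5525]
[140.1 317.6] [ 7 10 30] [0.254  0.4066]
[414.9 323.3] [ 3 15 23] [ 0.2831 -0.4258]
[122.2 326.8] [ 4  6 20] [0.2244 0.4573]
[152.  338.9] [ 4 23 45] [0.1951 0.3632]
[116.6 336.8] [ 4 11 22] [0.1952 0.4705]
[138.2 336.5] [ 4 10 22] [0.1996 0.4056]
[129.5 341.3] [ 8 13 32] [0.1845 0.4299]
[145.2 353.7] [ 5  5 18] [0.1525 0.3787]
[134.5 372.5] [ 6  4 17] [0.099  0.4042]
[145.6 375.7] [ 6  4 16] [0.0923 0.3705]
```

```bash
python3 - <<'E'
from h import *
f=grab('wrist');print(proj(f,[.4735,-.1525,.011],True),proj(f,[.556,.0445,.155],True))
blobs(f,True,18,60)
E
```

```text
(np.float64(248.74178475165692), np.float64(167.66433043534158)) (np.float64(265.4494190344135), np.float64(-39.42308791860913))
[443.7  18.2] [  42   41 1177] [ 0.82897002 -0.01688552]
[394.1 165.4] [ 20  23 386] [ 0.67383082 -0.21198207]
[251.  169.1] [ 24  26 442] [ 0.47582456 -0.15510076]
[ 17.9 254.6] [ 48  42 613] [-0.00445484 -0.16541571]
[496.7 254.1] [ 34  29 237] [ 0.88244061 -0.45693283]
[ 98.7 279.7] [ 25  51 686] [ 0.16782406 -0.25255656]
[412.1 280.3] [ 25  49 604] [ 0.67877275 -0.42179904]
[373.3 324.9] [ 247   39 1945] [ 0.5964683  -0.49121182]
[166.2 376. ] [ 285   27 3318] [ 0.17752818 -0.50180849]
```

Emit:
servo_tool(commands=[[[-4,-8,20],[0,0,0],0],[[0,0,55],[0,0,0],0],[[0,0,60],[0,0,0],0],[[0,0,50],[0,0,0],0],[[0,0,25],[0,0,0],0],[[0,0,15],[0,0,0],0],[[0,0,0],[0,0,0],0],[[0,0,0],[0,0,0],0]])

```text
time: 50.78
tcp_pos: [0.4768, -0.1498, 0.0161]
tcp_rot: [[0.31, 0.951, 0.006], [0.951, -0.31, 0.004], [0.006, 0.005, -1.0]]
wrist_force: [-0.9, 0.0, 0.8]
opening: 1.001
grasp_force: 0.0
```

```bash
python3 - <<'E'
from h import *
s=st();print(delta([.475,-.154,.005]))
E
```

```text
t 50.775 tcp [ 0.4768 -0.1498  0.0161] yawx 71.92010809475124 q [-0.4475  0.5085  1.9276  0.0095  0.7016 -0.1392] open 1.0009479666780698 F [-0.9281  0.0184  0.8455] gf 0.0 z [ 0.0062  0.0038 -1.    ]
[-4.5897 -0.5176 11.0833]
```

Close on it, lift, and check the grip.

Emit:
servo_tool(commands=[[[-4,0,6],[0,0,0],0],[[0,0,4],[0,0,0],0],[[0,0,0],[0,0,0],100],[[0,0,0],[0,0,0],200],[[0,0,0],[0,0,0],255],[[0,0,0],[0,0,0],255],[[0,0,0],[0,0,0],255],[[0,0,0],[0,0,0],255],[[0,0,-20],[0,0,0],255],[[0,0,-40],[0,0,0],255],[[0,0,-60],[0,0,0],255],[[0,0,-40],[0,0,0],255]])

```text
time: 52.28
tcp_pos: [0.4745, -0.1546, 0.1675]
tcp_rot: [[0.311, 0.95, 0.006], [0.95, -0.311, 0.004], [0.005, 0.005, -1.0]]
wrist_force: [1.1, 0.1, -1.4]
opening: 0.384
grasp_force: 30.0
```

```bash
python3 - <<'E'
from h import *
s=st();print(delta([.536,-.012,.17]))
E
```

```text
t 52.275 tcp [ 0.4745 -0.1546  0.1675] yawx 71.86587638523201 q [-0.4582  0.2738  1.7958  0.007   1.0679 -0.1451] open 0.3836060192758983 F [ 1.1001  0.1367 -1.4013] gf 29.999835952185094 z [ 0.0064  0.0037 -1.    ]
[154.6744  14.1102  -1.5452]
```

Emit:
servo_tool(commands=[[[39,3.5,0],[0,0,0],255],[[39,3.5,0],[0,0,0],255],[[39,3.5,0],[0,0,0],255],[[36,3.5,0],[0,0,0],255],[[0,0,0],[0,0,0],255],[[0,0,30],[0,0,0],255],[[0,0,32],[0,0,0],255],[[0,0,0],[0,0,0],255]])

```text
time: 53.28
tcp_pos: [0.5324, -0.0135, 0.102]
tcp_rot: [[0.312, 0.95, -0.001], [0.95, -0.312, 0.005], [0.005, -0.003, -1.0]]
wrist_force: [-0.0, 0.6, 0.5]
opening: 0.381
grasp_force: 30.0
```

Emit:
servo_tool(commands=[[[0,0,0],[0,0,0],120],[[0,0,0],[0,0,0],70],[[0,0,0],[0,0,0],70],[[0,0,-40],[0,0,0],70],[[0,0,-50],[0,0,0],70],[[0,0,-50],[0,0,0],0],[[0,0,0],[0,0,0],0]])

```text
time: 54.15
tcp_pos: [0.5377, -0.0141, 0.2489]
tcp_rot: [[0.311, 0.95, 0.014], [0.95, -0.311, 0.003], [0.007, 0.012, -1.0]]
wrist_force: [0.2, 0.3, -0.4]
opening: 0.914
grasp_force: 0.0
```

```bash
python3 - <<'E'
from h import *
s=st();print(delta([.674,-.2115,.24]))
g=grab('top');blobs(g,False,30,15)
f=grab('wrist')
blobs(f,True,25,60)
cv2.imwrite('pics/n.png',f['color'])
E
```

```text
t 54.15 tcp [ 0.5377 -0.0141  0.2489] yawx 71.87866486301897 q [-0.1585  0.2376  1.6198  0.0055  1.2708  0.1563] open 0.9138608607454333 F [ 0.207   0.3009 -0.3876] gf 0.0 z [ 0.0141  0.003  -0.9999]
[-145.238   190.8435   10.2451]
[141.9  79.7] [ 9  3 16] [1.0491 0.4977]
[274.2 149.2] [ 46  17 579] [0.8159 0.0227]
[226.6 153. ] [ 30   7 174] [0.7942 0.1811]
[247.5 212.8] [10 10 73] [0.5947 0.0993]
[256.2 210.4] [ 4  6 19] [0.6041 0.0719]
[277.6 218.7] [ 7  9 38] [0.5805 0.0017]
[298.7 227.4] [ 9  4 20] [ 0.556 -0.067]
[454.  276.5] [ 30  30 241] [ 0.4287 -0.5525]
[412.6 297.8] [ 7 67 92] [ 0.3576 -0.422 ]
[140.  317.5] [ 7 10 33] [0.2544 0.4069]
[122.2 326.8] [ 4  6 20] [0.2244 0.4573]
[116.7 334.9] [ 4 16 30] [0.2005 0.471 ]
[152.  338.9] [ 4 25 53] [0.195  0.3633]
[138.3 336.5] [ 4 11 27] [0.1996 0.4054]
[129.7 341.4] [ 8 13 37] [0.1843 0.4295]
[145.2 353.7] [ 5  5 18] [0.1525 0.3787]
[134.5 372.5] [ 6  4 17] [0.099  0.4042]
[145.6 375.7] [ 6  4 16] [0.0923 0.3705]
[5.5 3.5] [10 10 67] [0.2098 0.4142]
[392.7   8.6] [ 20  20 255] [0.7992 0.145 ]
[429.2  87.3] [  54  103 3070] [0.8209 0.0182]
[277.9  78.1] [ 54  39 954] [0.6014 0.0849]
[252.7 166. ] [ 20  19 254] [ 0.5327 -0.0176]
[ 15.6 254.6] [ 38  32 400] [ 0.0371 -0.0288]
[378.7 251.2] [ 13  13 101] [ 0.6807 -0.2085]
[103.8 280.1] [ 24  50 651] [ 0.2276 -0.122 ]
[407.6 282.1] [ 22  49 510] [ 0.7266 -0.2932]
[376.7 324.4] [ 251   37 1704] [ 0.6585 -0.3659]
[319.9 381.5] [27  6 83] [ 0.5246 -0.484 ]
```

View pics/n.png

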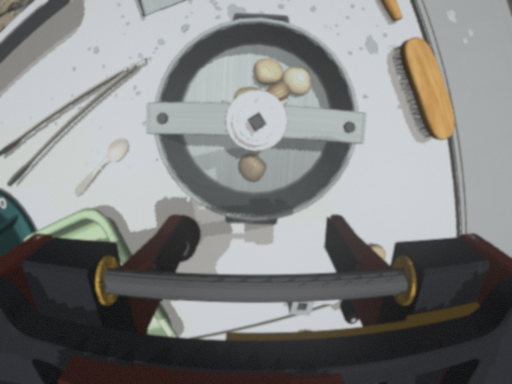

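Emit:
servo_tool(commands=[[[-36,48,0],[0,0,0],0],[[-36,48,0],[0,0,0],0],[[-36,48,0],[0,0,0],0],[[-36,47,0],[0,0,0],0],[[0,0,0],[0,0,0],0],[[0,0,55],[0,0,0],0],[[0,0,60],[0,0,0],0],[[0,0,50],[0,0,0],0],[[0,0,40],[0,0,0],0],[[0,0,20],[0,0,0],0],[[0,0,0],[0,0,0],0],[[0,0,0],[0,0,0],0]])

```text
time: 55.75
tcp_pos: [0.6734, -0.2092, 0.0204]
tcp_rot: [[0.311, 0.95, 0.007], [0.95, -0.311, 0.004], [0.006, 0.005, -1.0]]
wrist_force: [0.1, -0.1, 0.0]
opening: 1.004
grasp_force: 0.0
```

```bash
python3 - <<'E'
from h import *
s=st();print(delta([.6745,-.211,.005]))
f=cv2.imread('pics/n.png')
a=cv2.resize(f[90:150,225:290],(520,480),interpolation=cv2.INTER_CUBIC)
cv2.imwrite('pics/o.png',a)
# angle of square: dark/bright segmentation by minAreaRect
c=f[105:138,240:274];print(cv2.cvtColor(c,cv2.COLOR_BGR2GRAY)[::2,::2])
E
```

```text
t 55.75 tcp [ 0.6734 -0.2092  0.0204] yawx 71.87253637027669 q [-0.4024  0.7062  1.4388  0.0072  0.9918 -0.0899] open 1.0038869885183925 F [ 0.1155 -0.115   0.0232] gf 0.0 z [ 0.0068  0.0037 -1.    ]
[-1.4565  1.5599 15.3765]
[[208 207 206 207 208 208 208 208 207 207 208 207 207 208 208 207 208]
 [207 207 206 208 208 207 208 208 209 208 206 208 208 209 207 205 206]
 [206 207 209 209 208 208 208 209 207 208 208 208 208 209 207 204 204]
 [205 208 208 208 208 206 208 208 204 193 203 207 208 208 209 208 207]
 [208 208 208 208 208 209 207 197 163 126 173 206 207 208 209 208 209]
 [207 208 208 209 208 203 175 134 101  95 121 190 208 208 207 208 208]
 [208 207 207 207 191 152 109 100 103 103  99 156 204 208 208 209 207]
 [208 209 207 196 138 105 102 106 109 107 103 114 176 206 208 209 207]
 [207 207 206 195 149 106 105 106 107 107 106 102 137 196 208 207 209]
 [207 207 202 181 166 116 102 108 107 108 108 103 116 177 207 208 207]
 [207 209 205 184 174 143  98 103 107 105 100 111 158 196 208 208 209]
 [207 206 206 184 172 166 120  93 102 101 120 155 199 209 209 208 207]
 [207 207 206 196 177 173 155 105 110 154 189 201 208 206 208 207 206]
 [200 206 207 207 199 181 174 157 168 194 207 208 208 208 208 209 207]
 [195 198 205 208 205 184 182 196 202 208 207 207 207 208 206 203 205]
 [202 195 199 207 209 198 191 207 209 207 207 208 209 207 204 204 206]
 [203 206 205 199 202 207 205 207 208 207 207 207 205 199 202 208 208]]
```

View pics/o.png

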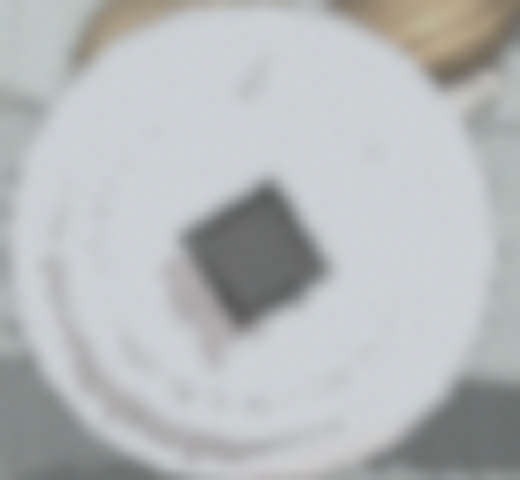

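Emit:
servo_tool(commands=[[[-1.5,1.5,10],[0,0,0],0],[[0,0,5],[0,0,0],0],[[0,0,0],[0,0,0],100],[[0,0,0],[0,0,0],200],[[0,0,0],[0,0,0],255],[[0,0,0],[0,0,0],255],[[0,0,0],[0,0,0],255],[[0,0,0],[0,0,0],255],[[0,0,-20],[0,0,0],255],[[0,0,-40],[0,0,0],255],[[0,0,-60],[0,0,0],255],[[0,0,-40],[0,0,0],255]])

```text
time: 57.25
tcp_pos: [0.6737, -0.212, 0.1684]
tcp_rot: [[0.311, 0.95, 0.009], [0.95, -0.311, 0.003], [0.005, 0.007, -1.0]]
wrist_force: [0.3, -0.9, -1.1]
opening: 0.391
grasp_force: 30.0
```

```bash
python3 - <<'E'
from h import *
s=st();print(delta([.550,-.020,.165]))
E
```

```text
t 57.25 tcp [ 0.6737 -0.212   0.1684] yawx 71.86819007670003 q [-0.4058  0.5516  1.3242  0.0063  1.259  -0.0912] open 0.3905401245699537 F [ 0.3079 -0.9076 -1.1409] gf 29.999809975270182 z [ 0.0086  0.0029 -1.    ]
[ 143.9168 -177.3644    2.8848]
```

Emit:
servo_tool(commands=[[[36,-44,0],[0,0,0],255],[[36,-44,0],[0,0,0],255],[[36,-44,0],[0,0,0],255],[[36,-45,0],[0,0,0],255],[[0,0,0],[0,0,0],255],[[0,0,30],[0,0,0],255],[[0,0,32],[0,0,0],255],[[0,0,0],[0,0,0],255]])

```text
time: 58.25
tcp_pos: [0.5487, -0.0198, 0.1011]
tcp_rot: [[0.312, 0.95, 0.002], [0.95, -0.312, 0.005], [0.005, -0.0, -1.0]]
wrist_force: [0.2, -0.1, 0.4]
opening: 0.393
grasp_force: 30.0
```

Emit:
servo_tool(commands=[[[0,0,0],[0,0,0],120],[[0,0,0],[0,0,0],70],[[0,0,0],[0,0,0],70],[[0,0,-40],[0,0,0],70],[[0,0,-50],[0,0,0],70],[[0,0,-50],[0,0,0],0],[[0,0,0],[0,0,0],0],[[0,0,0],[0,0,0],0]])

```text
time: 59.25
tcp_pos: [0.5485, -0.0199, 0.242]
tcp_rot: [[0.311, 0.95, 0.005], [0.95, -0.311, 0.005], [0.006, 0.003, -1.0]]
wrist_force: [-0.7, -0.8, -1.1]
opening: 0.991
grasp_force: 0.0
```

```bash
cat > sq.py <<'E'
from h import *
f=grab('wrist');st()
u,v=proj(f,[.556,.0445,.155],True);print('pred',u,v)
u,v=int(u),int(v);c=cv2.cvtColor(f['color'],cv2.COLOR_BGR2GRAY)[v-25:v+25,u-25:u+25]
m=(c<140).astype(np.uint8);n,l,S,C=cv2.connectedComponentsWithStats(m)
i=1+np.argmin([np.hypot(*(x-25))if s[4]>40 else 99 for x,s in zip(C[1:],S[1:])])
print(S[i])
cn=cv2.findContours((l==i).astype(np.uint8),cv2.RETR_EXTERNAL,cv2.CHAIN_APPROX_NONE)[0][0]
b=cv2.boxPoints(cv2.minAreaRect(cn))+[u-25,v-25]
W=np.array([atz(f,*p,.155,True) for p in b]);print(W[:,:2],W.mean(0))
for k in range(4): d=W[(k+1)%4]-W[k];print(np.degrees(np.arctan2(d[1],d[0]))%90,np.linalg.norm(d[:2]))
E
python3 sq.py; python3 - <<'E'
from h import *
g=grab('top');np.set_printoptions(precision=4,suppress=True)
cv2.imwrite('pics/p0.png',g['color']);blobs(g,False,30,15)
a=cv2.resize(g['color'][170:280,230:400],(800,518),interpolation=cv2.INTER_CUBIC)
cv2.imwrite('pics/p.png',a)
E
```

```text
t 59.3 tcp [ 0.5479 -0.0198  0.2411] yawx 71.86620217664833 q [-0.1657  0.2662  1.6     0.0055  1.2734  0.1492] open 0.996615110377973 F [-0.1568 -0.0433  0.399 ] gf 0.0 z [ 0.0028  0.0049 -1.    ]
pred 239.8999131648199 117.79434786570219
[ 19  19  18  18 208]
[[0.5489 0.0467]
 [0.561  0.05  ]
 [0.5641 0.0386]
 [0.552  0.0352]] [0.5565 0.0426 0.155 ]
15.268317160305646 0.01250777591873857
15.116638907239107 0.011872097859102367
15.487253943963765 0.012550217866471378
14.913688530521668 0.011920240955710898
[141.5  79.8] [ 9  3 20] [1.0484 0.4991]
[270.5 149. ] [ 46  17 458] [0.816 0.035]
[226.7 153. ] [ 30   7 175] [0.7942 0.1811]
[247.5 212.8] [10 10 73] [0.5947 0.0993]
[256.2 210.3] [ 4  6 20] [0.6044 0.0716]
[280.2 214. ] [ 6  8 31] [ 0.5963 -0.0061]
[301.  222.5] [ 9  4 21] [ 0.5723 -0.0738]
[454.1 276.6] [ 30  30 242] [ 0.4284 -0.5529]
[412.7 297.9] [ 7 68 94] [ 0.3571 -0.4221]
[140.3 315.3] [ 7 14 46] [0.2606 0.4068]
[122.4 327. ] [ 5  6 21] [0.2241 0.4568]
[116.6 334.8] [ 4 16 31] [0.2009 0.4711]
[152.  338.9] [ 4 24 57] [0.1951 0.3634]
[138.3 336.7] [ 4 11 28] [0.1991 0.4053]
[129.5 341.2] [ 8 13 37] [0.185 0.43 ]
[145.2 353.7] [ 5  5 18] [0.1525 0.3787]
[138.4 360.5] [ 6  7 17] [0.1327 0.3967]
[134.4 372.3] [ 6  5 19] [0.0996 0.4046]
[145.6 375.7] [ 6  4 16] [0.0923 0.3705]
```

View pics/p.png

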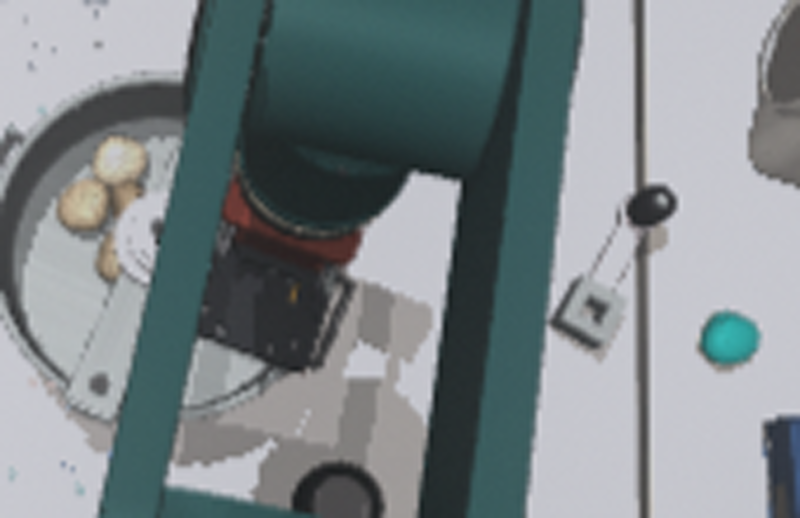

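Emit:
servo_tool(commands=[[[0,0,0],[0,0,-10.4],0],[[0,0,0],[0,0,-10.4],0],[[0,0,0],[0,0,-10.4],0],[[0,0,0],[0,0,-10.4],0],[[0,0,0],[0,0,-10.4],0],[[0,0,0],[0,0,-10.4],0],[[0,0,0],[0,0,-10.4],0],[[0,0,0],[0,0,-10.4],0]])

```text
time: 60.35
tcp_pos: [0.5477, -0.0198, 0.2402]
tcp_rot: [[-0.909, 0.416, 0.001], [0.416, 0.909, 0.005], [0.001, 0.005, -1.0]]
wrist_force: [-0.9, -0.7, 0.1]
opening: 1.001
grasp_force: 0.0
```

Emit:
servo_tool(commands=[[[-21,-52,0],[0,0,0],0],[[-21,-52,0],[0,0,0],0],[[-21,-52,0],[0,0,0],0],[[-21,-52,0],[0,0,0],0],[[0,0,0],[0,0,0],0],[[0,0,0],[0,0,0],0],[[0,0,0],[0,0,0],0]])

```text
time: 61.22
tcp_pos: [0.537, -0.2423, 0.2403]
tcp_rot: [[-0.907, 0.42, 0.003], [0.42, 0.907, 0.006], [-0.001, 0.007, -1.0]]
wrist_force: [-0.8, -1.2, -0.4]
opening: 1.003
grasp_force: 0.0
```

```bash
python3 - <<'E'
from h import *
st();f=grab('wrist');u,v=proj(f,[.5354,-.2453,.034],True);print(u,v,proj(f,[.6065,-.2783,.06],True))
import pickle;pickle.dump(f,open('crank.pkl','wb'))
u0,v0=int(u)-50,int(v)-60
a=f['color'][v0:v0+130,u0:u0+160];print('origin',u0,v0,a.shape)
cv2.imwrite('pics/q.png',cv2.resize(a,None,fx=4.6,fy=4.6,interpolation=cv2.INTER_CUBIC))
E
```

```text
t 61.225 tcp [ 0.537  -0.2423  0.2403] yawx 155.14217992856547 q [-0.5454  0.3278  1.5121  0.0069  1.302  -1.6842] open 1.0030818395250722 F [-0.7919 -1.2175 -0.4229] gf 0.0 z [ 0.0032  0.0058 -1.    ]
252.7324162787982 166.40228277635458 (np.float64(252.82068453412995), np.float64(232.0463357917488))
origin 202 106 (130, 160, 3)
```

```bash
python3 - <<'E'
from h import *
import pickle
np.set_printoptions(linewidth=250)
f=pickle.load(open('crank.pkl','rb'));c=cv2.cvtColor(f['color'],cv2.COLOR_BGR2GRAY)
print(c[140:250:4,222:290:3])
E
```

```text
[[163 162 162 163 162 164 163 163 164 170 204 203 204 205 203 205 204 205 204 206 205 204 204]
 [163 162 164 164 164 165 163 165 163 166 203 203 205 204 204 204 205 205 204 205 204 204 206]
 [162 162 163 164 164 164 163 163 164 170 187 194 196 200 205 205 205 206 206 205 204 204 204]
 [169 163 164 165 164 164 133 101 103 110 111 117 117 126 154 201 205 205 205 205 205 205 204]
 [203 204 199 203 174 163 137 122 120 118 117 122 148 149 141 187 204 205 203 204 205 205 204]
 [194 205 204 205 183 161 138 132 132 136 135 137 169 182 184 201 205 205 205 204 205 205 204]
 [134 201 204 202 170 163 175 176 160 187 165 159 142 182 183 201 205 204 205 205 204 204 205]
 [ 98 169 203 203 166 154 172 174 157 140 141 139 139 181 184 201 204 204 205 204 205 205 205]
 [112 106 190 205 173 145 156 161 135  83  84  81 129 164 166 200 205 204 205 205 205 205 204]
 [172 100 133 201 204 200 164 162 157 156 156 155 160 160 164 203 205 205 203 205 205 205 205]
 [196 142  99 168 203 199 168 160 160 165 163 165 160 160 170 204 206 205 204 204 204 205 204]
 [198 189 115 110 192 204 203 182 176 198 199 201 185 2
[... 860 characters left out ...]
4 204 204 204 203 204 206 205 204]
 [199 198 198 197 199 198 169  59  58  58  58  57 130 203 205 204 203 204 204 204 204 205 204]
 [197 199 199 198 197 197 154  60  60  61  60  63 113 202 204 205 205 203 203 204 204 205 204]
 [198 198 198 199 198 199 126  62  63  80  68  63 104 202 204 205 203 203 205 203 205 204 204]
 [203 202 203 202 200 201 160  63 107 155 127  63 104 201 204 204 203 205 204 205 204 204 205]
 [203 205 203 204 204 205 203 161  87  82  76 115  97 166 204 204 202 204 203 204 204 204 204]
 [204 205 204 203 203 204 204 203 204 199 203 200 133 106 192 204 204 205 204 205 206 203 205]
 [203 203 204 204 203 204 204 205 205 204 204 204 193 109 129 203 204 204 204 203 204 204 204]]
```

```bash
python3 - <<'E'
from h import *
import pickle
np.set_printoptions(linewidth=250)
f=pickle.load(open('crank.pkl','rb'));c=cv2.cvtColor(f['color'],cv2.COLOR_BGR2GRAY)
print('rows150..188 col244,253,262');print(c[150:189,[244,253,254,262]].T)
for r in (163,168,176,179): print(r,'cols 234..272',c[r,234:273])
for r in (224,228): print(r,'cols 236..264',c[r,236:265])
E
```

```text
rows150..188 col244,253,262
[[156 135 102  86  91 108 122 128 130 129 136 152 165 174 174 175 175 175 174 173 171 164 160 159 159 163 161 159 157 159 159 158 157 156 156 156 158 159 159]
 [162 146 114  87  85  99 120 127 128 132 135 147 158 160 162 162 162 158 142 115  91  82  83  93 115 142 157 160 159 161 163 171 185 195 201 201 201 201 201]
 [163 147 116  89  86 101 120 130 130 131 134 144 156 159 160 163 162 156 142 115  91  81  84  91 113 138 155 161 163 162 165 173 185 198 201 201 202 202 201]
 [183 162 129  99  90 110 146 172 180 180 181 182 181 182 182 181 181 182 183 180 178 170 163 163 162 161 159 160 160 159 159 167 180 196 203 204 205 205 204]]
163 cols 234..272 [172 165 164 163 165 168 172 171 170 173 174 169 157 156 171 180 179 171 165 160 159 158 155 154 154 167 177 183 182 184 183 185 192 202 204 204 205 205 205]
168 cols 234..272 [166 156 154 154 158 167 172 176 175 174 174 172 157 139 135 140 142 142 141 142 142 139 139 132 139 163 177 181 183 184 184 189 196 201 204 206 204 204 204]
176 cols 234..272 [204 204 204 200 191 176 164 161 161 162 161 158 157 157 155 156 158 157 156 157 155 155 156 157 160 163 162 160 159 160 164 178 195 203 204 205 205 204 205]
179 cols 234..272 [204 203 203 200 192 173 163 162 161 158 159 158 159 159 161 162 162 161 161 161 162 163 163 163 161 160 159 160 159 162 168 181 197 203 205 204 204 204 204]
224 cols 236..264 [198 198 198 191 169 120  74  59  58  59  58  59  59  58  60  61  58  59  60  57  61  84 130 174 197 203 204 203 205]
228 cols 236..264 [197 197 197 185 154 102  68  60  59  61  60  61  61  61  60  61  60  60  62  63  61  76 113 159 192 202 204 204 204]
```

```bash
python3 - <<'E'
from h import *
import pickle
np.set_printoptions(precision=4,suppress=True)
f=pickle.load(open('crank.pkl','rb'))
h=atz(f,252.1,168.7,.034,True);k=atz(f,249.7,231,.055,True);print(h,k,np.degrees(np.arctan2(*(k-h)[[1,0]])),np.linalg.norm((k-h)[:2]))
st();print(delta([h[0],h[1],.005]))
for c in [(238.7,177),(265.5,177),(238.9,179)]: print(atz(f,*c,.034,True))
E
```

```text
[ 0.5377 -0.2473  0.034 ] [ 0.6055 -0.2822  0.055 ] -27.278531137787404 0.07621152486251384
t 61.275 tcp [ 0.5372 -0.2424  0.2406] yawx 155.15842205513286 q [-0.5453  0.3275  1.5118  0.0068  1.3019 -1.6843] open 1.004577313057244 F [-0.1894  0.0655  0.0505] gf 0.0 z [ 0.0037  0.0054 -1.    ]
[ -2.3107  -5.7291 235.558 ]
[ 0.5403 -0.2673  0.034 ]
[ 0.5547 -0.2364  0.034 ]
[ 0.5428 -0.2682  0.034 ]
```

Emit:
servo_tool(commands=[[[-1.5,-4,25],[0,0,0],0],[[0,0,55],[0,0,0],0],[[0,0,60],[0,0,0],0],[[0,0,50],[0,0,0],0],[[0,0,30],[0,0,0],0],[[0,0,10],[0,0,0],0],[[0,0,0],[0,0,0],0],[[0,0,0],[0,0,0],0]])

```text
time: 62.28
tcp_pos: [0.5392, -0.2476, 0.0125]
tcp_rot: [[-0.907, 0.421, 0.007], [0.421, 0.907, 0.003], [-0.005, 0.006, -1.0]]
wrist_force: [0.5, -0.7, 0.8]
opening: 1.004
grasp_force: 0.0
```

```bash
python3 - <<'E'
from h import *
s=st();print(delta([.5368,-.2466,.005]))
E
```

```text
t 62.275 tcp [ 0.5392 -0.2476  0.0125] yawx 155.0885572591644 q [-0.5508  0.6006  1.7166  0.0086  0.8202 -1.6927] open 1.0040830585997125 F [ 0.5219 -0.6564  0.8151] gf 0.0 z [ 0.0068  0.0032 -1.    ]
[ 2.6665 -0.1952  7.487 ]
```

Emit:
servo_tool(commands=[[[2.5,0,4],[0,0,0],0],[[0,0,3],[0,0,0],0],[[0,0,0],[0,0,0],100],[[0,0,0],[0,0,0],180],[[0,0,0],[0,0,0],255],[[0,0,0],[0,0,0],255],[[0,0,0],[0,0,0],255],[[0,0,0],[0,0,0],255]])

```text
time: 63.28
tcp_pos: [0.5357, -0.2458, 0.004]
tcp_rot: [[-0.907, 0.422, 0.004], [0.422, 0.907, 0.005], [-0.002, 0.006, -1.0]]
wrist_force: [0.0, 1.9, -0.1]
opening: 0.39
grasp_force: 29.7
```

```bash
python3 - <<'E'
from h import *
import pickle
s=st();f=grab('wrist');pickle.dump((f,s['tcp_pos'],s['tcp_rot']),open('grip.pkl','wb'))
p=np.array(s['tcp_pos']);u,v=proj(f,[p[0],p[1],.034],True);print(u,v)
u,v=int(u),int(v);a=f['color'][v-70:v+50,u-70:u+90];print(u-70,v-70)
cv2.imwrite('pics/r.png',cv2.resize(a,None,fx=5,fy=5,interpolation=cv2.INTER_CUBIC))
E
```

```text
t 63.275 tcp [ 0.5357 -0.2458  0.004 ] yawx 155.05490993724942 q [-0.5516  0.6108  1.7274  0.0091  0.8023 -1.6934] open 0.3903938136085102 F [ 0.0331  1.8969 -0.0871] gf 29.671948067843914 z [ 0.0043  0.005  -1.    ]
258.70802046615387 256.45496313443175
188 186
```

View pics/r.png

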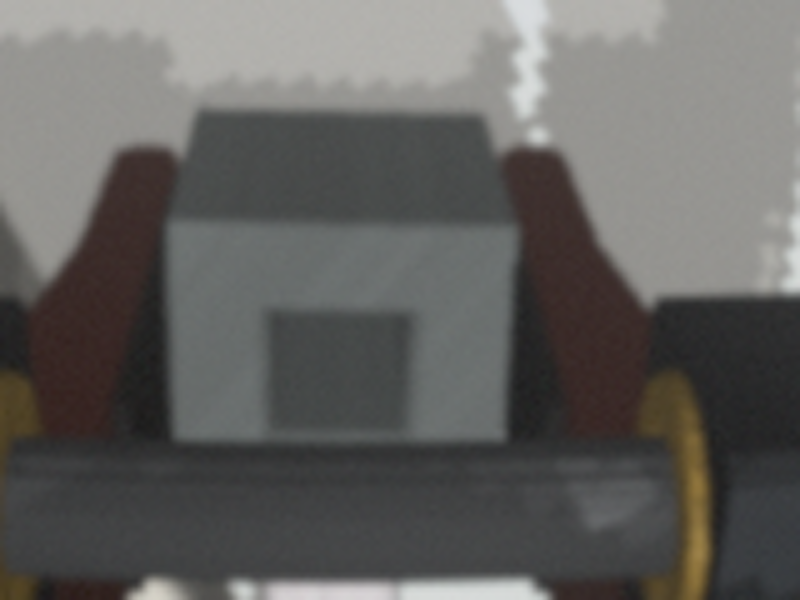

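The crop shows the hub held square between the fingers. The hole's corners run from about (268,310) to (412,430).

```bash
python3 - <<'E'
from h import *
import pickle
np.set_printoptions(precision=4,suppress=True)
f,p,R=pickle.load(open('grip.pkl','rb'));p=np.array(p);R=np.array(R)
def cr(x,y,z): # tool mm x,y; world z
    X=p+R[:,0]*x/1e3+R[:,1]*y/1e3; X[2]=z; u,v=proj(f,X,True);return np.round([(u-188)*5,(v-186)*5],0)
for off in(-3,0,3): print(off,'bot front',cr(17+off,0,0),'top front',cr(17+off,0,.034),'hole front',cr(7+off,0,.034),'hole back',cr(-7+off,0,.034))
print('finger front tip',cr(10,22,.004),cr(11,22,.004),'hub corners',cr(17,17,.034),cr(17,-17,.034))
print('hole c',R.T@(atz(f,256,260.4,.034,True)-p)*1000)
E
```

```text
-3 bot front [349. 111.] top front [354. 225.] hole front [354. 317.] hole back [353. 437.]
0 bot front [349.  87.] top front [354. 196.] hole front [354. 290.] hole back [353. 412.]
3 bot front [349.  62.] top front [354. 167.] hole front [354. 263.] hole back [353. 387.]
finger front tip [537. 153.] [537. 145.] hub corners [530. 195.] [178. 196.]
hole c [ -2.3297  -1.1645 -30.0368]
```

Emit:
servo_tool(commands=[[[0,0,-10],[0,0,0],255],[[0,0,-30],[0,0,0],255],[[0,0,-55],[0,0,0],255],[[0,0,-55],[0,0,0],255],[[0,0,-46],[0,0,0],255],[[0,0,-10],[0.3,0.1,0],255],[[0,0,0],[0,0,-10],255],[[0,0,0],[0,0,-10],255],[[0,0,0],[0,0,-10],255],[[0,0,0],[0,0,-10],255],[[0,0,0],[0,0,0],255]])

```text
time: 64.7
tcp_pos: [0.5337, -0.2464, 0.2081]
tcp_rot: [[-0.966, -0.258, -0.002], [-0.258, 0.966, 0.002], [0.002, 0.003, -1.0]]
wrist_force: [-0.4, 0.2, -2.4]
opening: 0.383
grasp_force: 29.7
```

Emit:
servo_tool(commands=[[[-15.5,46,0],[0,0,0],255],[[-15.5,46,0],[0,0,0],255],[[-15.5,46,0],[0,0,0],255],[[-15.5,46,0],[0,0,0],255],[[-15.5,46,0],[0,0,0],255],[[-15.5,45,0],[0,0,0],255],[[0,0,0],[0,0,0],255],[[0,0,0],[0,0,0],255],[[0,0,0],[0,0,0],255]])

```text
time: 65.82
tcp_pos: [0.553, 0.0416, 0.2098]
tcp_rot: [[-0.966, -0.258, 0.0], [-0.258, 0.966, 0.0], [-0.0, 0.0, -1.0]]
wrist_force: [0.5, -0.4, -3.3]
opening: 0.385
grasp_force: 29.9
```

```bash
python3 - <<'E'
from h import *
s=st();R=s['tcp_rot'];print(delta(np.array([.5563,.0443,.165])+R[:,0]*.0025))
g=grab('side');cv2.imwrite('pics/s.png',g['color'])
E
```

```text
t 65.825 tcp [0.553  0.0416 0.2098] yawx -165.0707083286727 q [-0.0496  0.3061  1.6255  0.0002  1.2099 -1.881 ] open 0.3848153595053667 F [ 0.5187 -0.3954 -3.336 ] gf 29.892775516491383 z [ 0.      0.0002 -1.    ]
[-1.403   1.7225 44.7701]
```

Emit:
servo_tool(commands=[[[-1.4,1.7,20],[0,0,0],255],[[0,0,20],[0,0,0],255],[[0,0,5],[0,0,0],255],[[0,0,0],[0,0,0],255],[[0,0,0],[0,0,0],255]])

```text
time: 66.5
tcp_pos: [0.5548, 0.0445, 0.166]
tcp_rot: [[-0.966, -0.259, 0.002], [-0.259, 0.966, 0.001], [-0.002, -0.0, -1.0]]
wrist_force: [-0.0, 0.6, -3.4]
opening: 0.385
grasp_force: 29.9
```

```bash
python3 - <<'E'
from h import *
s=st();R=s['tcp_rot'];print(delta(np.array([.5563,.0443,.136])+R[:,0]*.0025))
E
```

```text
t 66.5 tcp [0.5548 0.0445 0.166 ] yawx -164.9689592173362 q [-0.0446  0.3545  1.6742  0.0007  1.1107 -1.878 ] open 0.38478567644877454 F [-0.0377  0.603  -3.4481] gf 29.892675240989774 z [ 0.0022  0.0005 -1.    ]
[ 1.1979 -0.5236 29.966 ]
```

Correct by (1.2, −0.5), then lower in small steps and watch the force.

Emit:
servo_tool(commands=[[[1.2,-0.5,2],[0,0,0],255],[[0,0,3],[0,0,0],255],[[0,0,2],[0,0,0],255],[[0,0,2],[0,0,0],255],[[0,0,0],[0,0,0],255]])

```text
time: 67.12
tcp_pos: [0.5529, 0.044, 0.1559]
tcp_rot: [[-0.966, -0.26, 0.0], [-0.26, 0.966, 0.001], [-0.0, 0.001, -1.0]]
wrist_force: [-1.0, 0.1, -3.0]
opening: 0.385
grasp_force: 29.9
```

Emit:
servo_tool(commands=[[[0,0,2],[0,0,0],255],[[0,0,2],[0,0,0],255],[[0,0,0],[0,0,0],255]])

```text
time: 67.5
tcp_pos: [0.5532, 0.044, 0.152]
tcp_rot: [[-0.966, -0.26, 0.001], [-0.26, 0.966, 0.001], [-0.001, 0.0, -1.0]]
wrist_force: [0.4, 0.1, -3.9]
opening: 0.381
grasp_force: 29.9
```

Emit:
servo_tool(commands=[[[0,0,3],[0,0,0],255],[[0,0,3],[0,0,0],255],[[0,0,3],[0,0,0],255],[[0,0,3],[0,0,0],255],[[0,0,0],[0,0,0],255]])

```text
time: 68.12
tcp_pos: [0.5531, 0.044, 0.1399]
tcp_rot: [[-0.966, -0.26, 0.001], [-0.26, 0.966, 0.001], [-0.001, 0.0, -1.0]]
wrist_force: [0.6, 0.4, -4.2]
opening: 0.386
grasp_force: 29.9
```

Emit:
servo_tool(commands=[[[0,0,2],[0,0,0],255],[[0,0,1],[0,0,0],255],[[0,0,0],[0,0,0],255]])

```text
time: 68.5
tcp_pos: [0.5532, 0.0439, 0.1371]
tcp_rot: [[-0.966, -0.26, 0.001], [-0.26, 0.966, 0.001], [-0.001, 0.0, -1.0]]
wrist_force: [1.0, 0.6, -4.5]
opening: 0.391
grasp_force: 29.9
```

Emit:
servo_tool(commands=[[[0,0,1],[0,0,0],255],[[0,0,0.5],[0,0,0],255],[[0,0,0],[0,0,0],255]])

```text
time: 68.88
tcp_pos: [0.5532, 0.044, 0.136]
tcp_rot: [[-0.966, -0.26, 0.001], [-0.26, 0.966, 0.001], [-0.001, 0.0, -1.0]]
wrist_force: [-1.2, 0.3, 1.8]
opening: 0.387
grasp_force: 29.9
```

```bash
python3 - <<'E'
from h import *
st();f=grab('wrist');g=grab('side');print(proj(g,[.5563,.0443,.149]))
E
```

```text
t 68.875 tcp [0.5532 0.044  0.136 ] yawx -164.9352462114651 q [-0.0456  0.3886  1.7081  0.0007  1.044  -1.8797] open 0.3873407908195453 F [-1.2152  0.2623  1.7714] gf 29.890007866197266 z [ 0.001   0.0006 -1.    ]
(np.float64(232.6921506265989), np.float64(186.2312467256496))
```

Emit:
servo_tool(commands=[[[0,0,0],[0,0,0],160],[[0,0,0],[0,0,0],80],[[0,0,0],[0,0,0],40],[[0,0,0],[0,0,0],40],[[0,0,-15],[0,0,0],40],[[0,0,-30],[0,0,0],40],[[0,0,-30],[0,0,0],40],[[-20,0,0],[0,0,0],40],[[-30,0,0],[0,0,0],40],[[-22,0,0],[0,0,0],40],[[-10,0,0],[0,0,0],40],[[0,0,0],[0,0,0],40]])

```text
time: 70.47
tcp_pos: [0.6324, 0.0653, 0.211]
tcp_rot: [[-0.966, -0.26, 0.001], [-0.26, 0.966, 0.001], [-0.001, 0.0, -1.0]]
wrist_force: [-0.5, 0.4, -0.1]
opening: 0.843
grasp_force: 0.0
```

```bash
python3 - <<'E'
from h import *
s=st();print(delta(np.array([.5563+.0773,.0443+.0208,.153])))
f=grab('wrist');cv2.imwrite('pics/t.png',f['color'])
R=np.array(s['tcp_rot']);u,v=proj(f,np.array([.5563+.0773,.0443+.0208,.192]),True);print(u,v)
c=cv2.cvtColor(f['color'],cv2.COLOR_BGR2GRAY);np.set_printoptions(linewidth=250)
v=int(v);u=int(u);print(c[v-44:v+44:4,u-40:u+40:4])
E
```

```text
t 70.475 tcp [0.6324 0.0653 0.211 ] yawx -164.92404657668223 q [-0.0061  0.4193  1.4437  0.0006  1.2778 -1.8402] open 0.8428429699308679 F [-0.4649  0.3508 -0.0895] gf 0.0 z [ 0.0008  0.0005 -1.    ]
[-1.0612 -0.4868 57.9991]
256.2044399514106 223.84586738543942
[[180 166 110 117 120 120 122 127 156 149 156 160 149 125 113 117 114 110  97  88]
 [177  94  87  91  96 107 114 126 147 149 148 149 179 114 107  99  92  85  82  83]
 [121  83  84  84  84  84  90 133 147 145 146 145 145  91  83  85  83  82  83  85]
 [ 84  84  85  82  85  84 115 139  91  59  56  80 134 170  82  83  83  82  83  84]
 [ 86  84  83  83  85  83 135  56  50  51  50  50  57 201  91  84  84  84  82  83]
 [ 85  86  84  84  84  87  81  51  52  52  51  51  53  88 103  84  82  85  83  83]
 [ 93  87  85  85  84  85  56  54  53  54  52  52  53  54  85  83  85  83  88 110]
 [167 147 122 112  95  83  53  53  54  53  52  54  52  53  87  91  93 109 132 153]
 [217 194 176 168 156 125  53  56  53  56  54  56  54  54 119 155 167 169 185 203]
 [222 223 223 217 209 164  57  57  57  59  60  57  56  57 137 203 218 222 223 223]
 [213 2
[... 289 characters left out ...]
66  92 213 222 223 223 221 223 214]
 [223 222 222 222 223 223 223 222 192 142 138 186 220 223 223 223 222 224 223 222]
 [222 223 223 222 223 222 222 224 223 223 223 220 222 223 224 224 223 223 223 222]
 [223 223 223 223 223 223 223 223 223 223 224 211 223 223 223 223 223 223 223 223]
 [222 223 223 223 223 224 222 223 222 196 207 206 223 224 223 223 223 223 224 217]
 [209 220 220 222 222 223 223 222 213 197 198 198 201 223 223 223 223 223 223 223]
 [182 182 183 189 218 222 223 223 217 198 197 198 199 216 223 222 223 223 223 223]
 [176 175 182 183 183 189 222 223 222 223 220 220 223 223 224 223 223 223 223 222]
 [151 139 141 149 161 176 189 221 223 223 223 223 224 223 223 222 223 223 224 222]]
```

Emit:
servo_tool(commands=[[[0,0,20],[0,0,0],40],[[0,0,25],[0,0,0],40],[[0,0,12],[0,0,0],40],[[0,0,0],[0,0,0],40],[[0,0,0],[0,0,0],140],[[0,0,0],[0,0,0],200],[[0,0,0],[0,0,0],255],[[0,0,0],[0,0,0],255],[[0,0,0],[0,0,0],255],[[0,0,0],[0,0,0],255]])

```text
time: 71.78
tcp_pos: [0.6324, 0.0653, 0.1537]
tcp_rot: [[-0.966, -0.26, 0.001], [-0.26, 0.966, 0.001], [-0.001, 0.0, -1.0]]
wrist_force: [0.3, -0.3, 1.2]
opening: 0.282
grasp_force: 30.0
```

```bash
python3 - <<'E'
from h import *
s=st();print(delta(np.array([.5563+.0773,.0443+.0208,.153])))
E
```

```text
t 71.775 tcp [0.6324 0.0653 0.1537] yawx -164.93270653535498 q [-0.0061  0.4731  1.5068  0.0006  1.1609 -1.8401] open 0.28163634390719067 F [ 0.2879 -0.341   1.2449] gf 30.000028610229492 z [ 0.0008  0.0006 -1.    ]
[-1.1498 -0.4915  0.748 ]
```

Knob gripped, opening 24.8 mm. I wind the first half turn clockwise.

Emit:
servo_tool(commands=[[[2.7,-20.7,0],[0,0,0],255],[[8,-19.3,0],[0,0,0],255],[[12.7,-16.6,0],[0,0,0],255],[[16.6,-12.7,0],[0,0,0],255],[[19.3,-8,0],[0,0,0],255],[[20.7,-2.7,0],[0,0,0],255]])

```text
time: 72.53
tcp_pos: [0.5745, -0.034, 0.1537]
tcp_rot: [[-0.966, -0.259, 0.001], [-0.259, 0.966, 0.0], [-0.001, 0.0, -1.0]]
wrist_force: [1.4, 2.6, 0.1]
opening: 0.278
grasp_force: 30.0
```

```bash
python3 - <<'E'
from h import *
s=st();p=s['tcp_pos']-np.array([.5563,.0443,0]);print(np.linalg.norm(p[:2]),np.degrees(np.arctan2(p[1],p[0])))
E
```

```text
t 72.525 tcp [ 0.5745 -0.034   0.1537] yawx -164.98119485294168 q [-0.1794  0.3941  1.6446  0.0006  1.1021 -2.0126] open 0.2783512419446226 F [1.378  2.6402 0.1358] gf 30.000479221343994 z [ 0.0008  0.0004 -1.    ]
0.08037394404818754 -76.92367966521513
```

Forces are tiny and the radius is right. I continue: finish this turn, then another turn and a bit.

Emit:
servo_tool(commands=[[[20.7,2.7,0],[0,0,0],255],[[19.3,8,0],[0,0,0],255],[[16.6,12.7,0],[0,0,0],255],[[12.7,16.6,0],[0,0,0],255],[[8,19.3,0],[0,0,0],255],[[2.7,20.7,0],[0,0,0],255]])

```text
time: 73.28
tcp_pos: [0.4781, 0.0239, 0.154]
tcp_rot: [[-0.966, -0.259, 0.004], [-0.259, 0.966, 0.0], [-0.004, -0.001, -1.0]]
wrist_force: [10.8, 2.1, -4.5]
opening: 0.281
grasp_force: 30.0
```

Emit:
servo_tool(commands=[[[-2.7,20.7,0],[0,0,0],255],[[-8,19.3,0],[0,0,0],255],[[-12.7,16.6,0],[0,0,0],255],[[-16.6,12.7,0],[0,0,0],255],[[-19.3,8,0],[0,0,0],255],[[-20.7,2.7,0],[0,0,0],255],[[-20.7,-2.7,0],[0,0,0],255],[[-19.3,-8,0],[0,0,0],255],[[-16.6,-12.7,0],[0,0,0],255],[[-12.7,-16.6,0],[0,0,0],255],[[-8,-19.3,0],[0,0,0],255],[[-2.7,-20.7,0],[0,0,0],255]])

```text
time: 74.78
tcp_pos: [0.6332, 0.0644, 0.1539]
tcp_rot: [[-0.966, -0.26, 0.002], [-0.26, 0.966, 0.001], [-0.002, 0.0, -1.0]]
wrist_force: [2.3, 2.8, 0.0]
opening: 0.284
grasp_force: 30.0
```

```bash
python3 - <<'E'
from h import *
s=st();p=s['tcp_pos']-np.array([.5563,.0443,0]);print(np.linalg.norm(p[:2]),np.degrees(np.arctan2(p[1],p[0])))
E
```

```text
t 74.775 tcp [0.6332 0.0644 0.1539] yawx -164.91805562947692 q [-0.0075  0.4732  1.5061  0.0008  1.1601 -1.8419] open 0.2835514456110688 F [2.2523 2.7556 0.0166] gf 30.000206530094147 z [ 0.0022  0.0007 -1.    ]
0.07947026805995196 14.653441330716344
```

One full turn. Then a second turn plus another quarter.

Emit:
servo_tool(commands=[[[2.7,-20.7,0],[0,0,0],255],[[8,-19.3,0],[0,0,0],255],[[12.7,-16.6,0],[0,0,0],255],[[16.6,-12.7,0],[0,0,0],255],[[19.3,-8,0],[0,0,0],255],[[20.7,-2.7,0],[0,0,0],255],[[20.7,2.7,0],[0,0,0],255],[[19.3,8,0],[0,0,0],255],[[16.6,12.7,0],[0,0,0],255],[[12.7,16.6,0],[0,0,0],255],[[8,19.3,0],[0,0,0],255],[[2.7,20.7,0],[0,0,0],255]])

```text
time: 76.28
tcp_pos: [0.4779, 0.0244, 0.1539]
tcp_rot: [[-0.966, -0.259, 0.004], [-0.259, 0.966, 0.001], [-0.004, 0.0, -1.0]]
wrist_force: [11.6, 1.4, -4.0]
opening: 0.279
grasp_force: 30.0
```

Emit:
servo_tool(commands=[[[-2.7,20.7,0],[0,0,0],255],[[-8,19.3,0],[0,0,0],255],[[-12.7,16.6,0],[0,0,0],255],[[-16.6,12.7,0],[0,0,0],255],[[-19.3,8,0],[0,0,0],255],[[-20.7,2.7,0],[0,0,0],255],[[-20.7,-2.7,0],[0,0,0],255],[[-19.3,-8,0],[0,0,0],255],[[-16.6,-12.7,0],[0,0,0],255],[[-12.7,-16.6,0],[0,0,0],255],[[-8,-19.3,0],[0,0,0],255],[[-2.7,-20.7,0],[0,0,0],255]])

```text
time: 77.78
tcp_pos: [0.6328, 0.0656, 0.154]
tcp_rot: [[-0.966, -0.26, 0.002], [-0.26, 0.966, 0.002], [-0.003, 0.002, -1.0]]
wrist_force: [3.2, 2.5, 0.5]
opening: 0.281
grasp_force: 30.0
```

Emit:
servo_tool(commands=[[[2.7,-20.7,0],[0,0,0],255],[[8,-19.3,0],[0,0,0],255],[[12.7,-16.6,0],[0,0,0],255],[[16.6,-12.7,0],[0,0,0],255],[[19.3,-8,0],[0,0,0],255],[[20.7,-2.7,0],[0,0,0],255],[[0,0,0],[0,0,0],255]])

```text
time: 78.65
tcp_pos: [0.5728, -0.0341, 0.1537]
tcp_rot: [[-0.966, -0.259, -0.002], [-0.259, 0.966, -0.001], [0.002, -0.0, -1.0]]
wrist_force: [1.0, -4.7, 1.9]
opening: 0.278
grasp_force: 30.0
```

```bash
python3 - <<'E'
from h import *
s=st();p=s['tcp_pos']-np.array([.5563,.0443,0]);print(np.linalg.norm(p[:2]),np.degrees(np.arctan2(p[1],p[0])))
E
```

```text
t 78.65 tcp [ 0.5728 -0.0341  0.1537] yawx -164.96912751107465 q [-0.179   0.3935  1.6458 -0.0012  1.1043 -2.0116] open 0.2781978101385096 F [ 0.9959 -4.6673  1.9295] gf 30.000179708003998 z [-0.0022 -0.0007 -1.    ]
0.08008452865366303 -78.07979716976756
```

Emit:
servo_tool(commands=[[[0,0,0],[0,0,0],160],[[0,0,0],[0,0,0],80],[[0,0,0],[0,0,0],40],[[0,0,0],[0,0,0],0],[[0,0,-15],[0,0,0],0],[[0,0,-35],[0,0,0],0],[[0,0,-45],[0,0,0],0],[[0,-40,0],[0,0,0],0],[[0,-50,0],[0,0,0],0],[[0,-50,0],[0,0,0],0],[[0,-50,0],[0,0,0],0],[[0,-40,0],[0,0,0],0]])

```text
time: 80.15
tcp_pos: [0.6361, -0.257, 0.2497]
tcp_rot: [[-0.966, -0.259, 0.002], [-0.259, 0.966, -0.0], [-0.002, -0.001, -1.0]]
wrist_force: [0.6, 0.2, -0.9]
opening: 0.999
grasp_force: 0.0
```

```bash
python3 - <<'E'
from h import *
st();np.set_printoptions(precision=4,suppress=True,linewidth=220)
g=grab('side');f=grab('top');cv2.imwrite('pics/y.png',g['color']);cv2.imwrite('pics/z.png',f['color'])
print('top blobs');c=cv2.GaussianBlur(f['color'],(3,3),0).astype(int);blobs(f,False,25,12)
a=np.radians(-78);k=np.array([.5563+.08*np.cos(a),.0443+.08*np.sin(a),0])
# dark pixels near knob in both views vs expectation of z 0.142..0.192
for F,n in((g,'side'),(f,'top')):
    t=proj(F,k+[0,0,.192]);b=proj(F,k+[0,0,.142]);h=proj(F,[.5563,.0443,.166]);print(n,'knob top',t,'bot',b,'hubtop',h)
    G=cv2.cvtColor(F['color'],cv2.COLOR_BGR2GRAY);u,v=int(t[0]),int(t[1]);print(G[v-8:v+28:2,u-12:u+14:2])
    u,v=int(h[0]),int(h[1]);print('hub');print(G[v-14:v+18:2,u-16:u+18:2])
E
```

```text
t 80.15 tcp [ 0.6361 -0.257   0.2497] yawx -164.97462180393924 q [-0.4851  0.4627  1.274   0.0008  1.4032 -2.3183] open 0.9993943188073315 F [ 0.5944  0.2232 -0.9287] gf 0.0 z [ 0.0019 -0.0001 -1.    ]
top blobs
[139.5  80.2] [ 29   7 107] [1.0466 0.5061]
[163.2  81.2] [13  7 43] [1.047  0.4225]
[168.7 122.2] [ 6  3 13] [0.8941 0.3868]
[159.3 123.4] [12  4 33] [0.8883 0.4185]
[274.8 149.8] [ 46  17 664] [0.8138 0.0206]
[226.7 153. ] [ 31   7 182] [0.7942 0.1808]
[257.6 201.7] [ 9  7 19] [0.6331 0.0688]
[263.8 202.5] [ 5  9 28] [0.6316 0.0486]
[246.4 210.7] [10 11 69] [0.6014 0.1034]
[278.6 208.5] [ 4  6 17] [ 0.6141 -0.0003]
[286.2 220.1] [ 7  3 15] [ 0.5775 -0.0262]
[281.1 236.9] [ 9  9 63] [ 0.5226 -0.0119]
[458.1 278.6] [ 27  31 209] [ 0.423  -0.5649]
[134.  292.4] [ 5  5 17] [0.3268 0.4344]
[142.8 300.5] [ 4  6 13] [0.3042 0.4042]
[150.5 304.7] [ 6  8 24] [0.2934 0.3792]
[141.  314.4] [ 11  19 111] [0.2633 0.405 ]
[127.8 312.2] [ 16  15 101] [0.2677 0.4459]
[113.4 311.1] [ 4  8 22] [0.2682 0.4903]
[161.8 311.2] [ 4  5 13] [0.2763 0.3425]
[150.2 316. ] [ 6  6 25] [0.2603 0.3763]
[
[... 4334 characters left out ...]
187 193 200 184 177 121 101 136 187 195 198 203 207 208 207]
 [118 134 144 207 199 187 178  90  89 118 186 151 206 207 207 207 207]
 [188 188 187 207 206 137 179  76  86 116 183 166 207 207 205 163 133]
 [187 186 189 206 181 135 181 171 180 184 185 177 138  80  89 133 139]
 [190 191 182 206 184 141 186 159 138 112  98 100 158 102 115 179 175]
 [189 188 192 200 207 132  71  83 106 117 134 152 148 121 134 184 184]
 [189 189 189 160 203 204 149 145 148 144 149 161 107 126 151 183 181]
 [190 190 187 184 162 161 167 165 165 166 151 100 108 125 135 185 183]
 [193 193 161 184 183 183 172 129 128  98 104 121 124 126 123 100 102]
 [194 188 179 183 186 187 187 184 113 123 128 129 130 124  83 109 151]]
```

```bash
python3 -c "
from plant import ctrl
print(ctrl.finish_job())"
```

```text
the job is handed in; nothing more can be done
None
```

I handed the job in at about 80 s, with no verdict returned: the cap is on the table, all 6 clams (4 from the scoop, 2 strays) are in the tub, the scoop is back upright, and the crank is seated and wound 2.25 turns clockwise.

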